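# Turn a rinsed slide carrier over with a blade lifter

## Task

Take the flat steel lifter by its black handle, slide its blade well up the sloping channel beneath the orange slide carrier, and lever the carrier up and over the ridge into the tray behind; if it stays hung up on the ridge bar, push it home with the blade, so that it lies face up (slides showing) and flat on the tray's floor. Then lay the lifter back down flat in the middle of its green mat and let go. Do not touch the carrier with the gripper, and leave the vials, the beaker and the timer where they are.

Things in the scene. Friction and masses are not known exactly. Their poses are not given: they have to be found in the camera images.
- stand: fixed white and grey turnover stand, 235 x 124 mm. Origin on the bench below the ridge; x points level from the low end of its slope over the ridge to the tray, z up. On the -x side a bed slopes down from the ridge at 26 degrees: two white rails with tops level with point ridge, 30 to 61 mm either side of the middle, 100 mm long, carry the carrier; between them runs a channel
- ridge (a point): top of the slope, mid-width, in the plane of the rail tops, 135 mm above the bench. A round steel bar here (top 4 mm higher) stops the carrier's upper edge. Along the slope 87.5 mm below it two black foot stops, 37 to 51 mm either side of the middle, stand 6 mm above the rails; side guides equally high at 57 mm either side. Axes as the stand's
- channel_end (a point): middle of the channel floor where it ends at a solid step, 54 mm down the slope from the ridge. The channel is 60 mm wide; its bare metal floor is parallel to the slope, 6 mm below the rail tops. Axes as the stand's
- apron (a point): middle of the open apron, which continues the channel floor (same plane) below the rails, 122 mm wide, from 104 to 136 mm down the slope from the ridge: this point lies on its surface 108 mm down. Nothing is above it; its front end is about 65 mm over the bench. Axes as the stand's
- tray (a point): middle of the tray's rubber-lined floor, 62 mm beyond the ridge (+x of the stand), 131 mm above the bench; the floor is 112 mm along x by 114 mm along y, the walls at the far end and the sides rise 20 mm above it; on the ridge side the round bar, 5 mm beyond the ridge at most, stands 8 mm above it; axes as the stand's
- carrier: loose orange slide carrier, a flat plate 84 mm (own x) by 100 mm (own y) by 9 mm (own z), 0.1 kg, origin at its centre; own z points out of its plain orange BACK. It starts face down on the rails, own x up the slope, its lower edge against the foot stops and its upper edge about 3 mm short of the ridge bar. Its face (-z) is white with three amber slides. Turned over, its own z points straight down
- lifter: loose trowel-like lifter, 0.18 kg, origin at the middle of the underside of its steel sheet, x towards the blade tip, z up. Sheet 140 mm long, 44 mm wide, 2.5 mm thick. Its front 70 mm is bare blade; above the rear of the sheet the black handle bar lies along x on two posts. It starts lying flat on the mat
- lifter_grip (a point): centre of the lifter's black handle bar (70 mm along x, 20 mm wide, 24 mm high), 30 mm above the sheet's underside and 35 mm behind the lifter's origin; axes as the lifter's
- lifter_tip (a point): middle of the blade's front edge on the underside, 70 mm ahead of the lifter's origin; axes as the lifter's
- mat_mid (a point): middle of the top of the green mat, fixed to the bench, 240 x 140 x 3 mm, x along its long side
- vial_1: loose white-capped vial, 25 mm across, 56 mm high, origin under its middle
- vial_2: loose white-capped vial, 25 mm across, 56 mm high, origin under its middle
- beaker: loose grey plastic beaker, 69 mm across, 83 mm high, origin under its middle
- bench_timer: loose white timer, 72 x 66 x 21 mm, origin under its middle
Things that resemble listed ones, but are neither listed nor needed, are in the scene too. Several things have the shape of the lifter; the one meant has the colours described above.

How it is judged (in metres and radians):
On the way, in this order (a step that is already met when the one before it is completed fails the run):
1. the blade is slid under the lying carrier, at least 22 mm past its lower edge (x of lifter_tip in the frame of carrier between -0.02 and 0.06 m and y of lifter_tip in the frame of carrier between -0.035 and 0.035 m and z of lifter_tip in the frame of carrier between -0.016 and -0.003 m and angle between carrier's own z axis and vertical below 0.65 rad and x of carrier in the frame of ridge below -0.02 m), for 0.1 s.
2. the lifter has raised the carrier's lower edge until the carrier stands steeply on its upper edge, 36 to 79 degrees past level (angle between carrier's own x axis and vertical between 2.2 and 2.95 rad and contact force between lifter and carrier above 0.03 N), for 0.1 s.
3. the carrier lies face up, flat on the tray's floor (angle between carrier's own z axis and vertical above 3.07 rad and x of carrier in the frame of tray between -0.02 and 0.03 m and y of carrier in the frame of tray between -0.02 and 0.02 m and z of carrier in the frame of tray below 0.009 m), for 0.2 s.
At the end, for the whole second after the job is handed in: the carrier rests in the tray, slides up, within 12 degrees of level, its centre within 30 mm along and 20 mm across of the tray's middle and at most 12 mm above its floor; the lifter lies released, at rest and flat on the mat, its middle within 60 mm of the mat's middle (all of step 3 and linear speed of each of carrier, lifter below 0.02 m/s and horizontal distance between lifter and mat_mid below 0.06 m and angle between lifter's own z axis and vertical below 0.1 rad and height (world z) of lifter below 0.01 m); the robot touches nothing.
It fails at once if the gripper's fingers or the arm touch the carrier (contact force between any of the fingers, the arm and carrier above 0.5 N).
It fails at once if the first vial is moved by more than 25 mm (distance of vial_1 from where it was at the start of the episode above 0.025 m).
It fails at once if the second vial is moved by more than 25 mm (distance of vial_2 from where it was at the start of the episode above 0.025 m).
It fails at once if the beaker is moved by more than 25 mm (distance of beaker from where it was at the start of the episode above 0.025 m).
It fails at once if the timer is moved by more than 25 mm (distance of bench_timer from where it was at the start of the episode above 0.025 m).
It also fails if it takes over 67 s, if anything falls off the work surface, if the arm or the gripper's body presses on something with over 40 N, if the wrist force passes 120 N, or if a joint passes its speed limit or range.

## Robot

A 6-joint arm with a two-finger parallel gripper is mounted at the origin on a cart in front of the work surface, level with it; the furniture and walls round the work are solid. World frame = base frame: x ahead of the robot, y to its left, z up, the work surface at z = 0. Lengths are in mm, angles in rad, forces in N, time in s.
With the tool pointing down it reaches from about 350 to 775 mm from the base axis. Payload 7.3 kg.
Tool frame: the origin (TCP) lies between the finger pads; the fingertips stand 25 mm ahead of it and the grasp point (between the pads) lies 6 mm ahead of it; z points along the fingers, y is the direction in which the jaws open and shut (so a half turn about z gives the same grasp; the last joint's range is limited). The gripper opens to 92 mm and grips with 3 to 60 N. Pads are 19 mm wide; open, the fingers measure 130 mm over their backs; the gripper's body (75 mm by 190 mm) begins 47 mm behind the grasp point.
Start: joints at [1.141, 0.342, 1.524, -0, 1.275, -0.146], TCP at [146.987, 504.021, 251.741] pointing down, gripper open.
Joint ranges: [-2.53, 2.53], [-0.77, 2.02], [0.04, 2.7], [-1, 4.14], [0.28, 2.66], [-3.11, 3.11]. Speed limits (rad/s): [2.57, 2.57, 3.14, 3.14, 3.14, 3.14].

## Interface

Orientations are given as [roll, pitch, yaw] about the fixed x, y, z axes, in that order (R = Rz(yaw) Ry(pitch) Rx(roll)).
In Python, from plant import get_obs, capture, calibration, close_job gives the robot as it stands. The module is installed in compiled form; this text tells all that it offers.
- The arm moves only by the shell command python3 -m jog 'ROWS'. ROWS is JSON, one flat list of numbers, 5 for each row, row after row: the closure, from 0 (fully open) to 1 (shut), then the shift along the tool's x, y, z in mm, then the turn about the tool's z in degrees. In form: [fingers, tx, ty, tz, yaw, fingers, tx, ty, tz, yaw, ...]. A call has 1 to 5 rows; each row shifts and turns the pose as measured when the row begins, along the tool's axes as they then stand; what a row does not reach is not made up. A row lasts 1/10 s, in which the tool goes at most 50 mm and 8.59 degrees, less where a joint would pass 70% of its speed; a pose out of reach is approached as far as the arm can. A call is refused whole if a number of a shift passes 50 or a number of a turn 8.59, either way. A call with a gripper value outside its range is refused whole. The fingers move at their own pace and stop on an object; the grip force is fixed at half the most. Time passes only in rows, so rows that do not move let the fingers close. It gives the time, the measured TCP pose, the force and the opening at its end, in the units of the state.
- get_obs(): the state, without advancing time (a new reading comes with each control period).
- capture(name): name is "side" or "top" or "wrist"; returns (picture, depth): 420x560x3 uint8, red, green, blue; 420x560 float32, mm along the optical axis (not along the pixel's ray), 0 where there is no reading.
- calibration(name): a dict with "fovy" (degrees; the focal length in pixels is half the picture's height over the tangent of half this angle, whatever the lens; pixels are square), "cx", "cy" (the principal point, pixels), "R" (3x3) and "t" (3): a world point X has camera coordinates R X + t. Camera axes: x right, y down, z forward; pixel columns grow to the right and rows downward; lengths in mm; the calibration is good to about 2 mm. A picture is of the moment at which its call begins: read the wrist's pose just before it. calibration takes no time and is no camera call; for the wrist camera it gives the pose at the moment of the call.
- close_job(): hands the job in, once; it reports no verdict.
The state is a dict: "time": time; "joint_positions": joint angles; "dq": joint speeds; "tau": joint torques, N m; "tool_pos": TCP position; "tcp_rot": TCP orientation; "contact_force": force on the tool from outside, world axes, zero at the start; "moment": the same for the moment, N m; "grip_width": finger opening in mm.
Only numpy, scipy, OpenCV 4.12 (cv2) and the standard library are available. Lean on these libraries where they do the work, as an engineer would, in place of code of your own. Each camera call takes 0.05 s, during which the arm holds its last target.

## Working session

There is one attempt and no reset: what is moved stays moved. The work goes in short steps, Python scripts to look and compute and a shell command to move; the robot and the scene stay as the last step left them, time stands still between calls to the robot, and variables do not carry over. Pictures are saved under pics/ and viewed, and the job is handed in when it is done.

```bash
mkdir -p pics
cat > h.py <<'E'
import numpy as np, cv2, os
from plant import get_obs, capture, calibration
def snap(name,out):
    c=calibration(name); im,d=capture(name)
    cv2.imwrite('pics/%s.png'%out, im[:,:,::-1]); np.savez('pics/%s.npz'%out,im=im,d=d,R=np.array(c['R']),t=np.array(c['t']),f=210/np.tan(np.radians(c['fovy'])/2),cx=c['cx'],cy=c['cy'])
def px(out,u,v,depth=None,z=None):
    q=np.load('pics/%s.npz'%out); r=np.array([(u-q['cx'])/q['f'],(v-q['cy'])/q['f'],1])
    C=-q['R'].T@q['t']; w=q['R'].T@r
    if z is not None: return C+w*(z-C[2])/w[2]
    if depth is None:
        d=q['d'][int(round(v))-1:int(round(v))+2,int(round(u))-1:int(round(u))+2]; d=d[d>0]; depth=np.median(d)
    return C+w*depth
def cloud(out):
    q=np.load('pics/%s.npz'%out); v,u=np.mgrid[0:420,0:560]; d=q['d']
    P=np.stack([(u-q['cx'])/q['f']*d,(v-q['cy'])/q['f']*d,d],-1)
    W=(P-q['t'])@q['R']; W[d==0]=np.nan
    return W,q['im']
def proj(out,X):
    q=np.load('pics/%s.npz'%out); c=q['R']@np.array(X)+q['t']; return c[:2]/c[2]*q['f']+[q['cx'],q['cy']]
def crop(out,u0,v0,u1,v1,k,new):
    im=cv2.imread('pics/%s.png'%out)[v0:v1,u0:u1]; cv2.imwrite('pics/%s.png'%new,cv2.resize(im,None,fx=k,fy=k,interpolation=cv2.INTER_CUBIC))
def st():
    o=get_obs(); print({k:np.round(o[k],3).tolist() for k in o if k in('time','tool_pos','tcp_rot','contact_force','grip_width','joint_positions')})
E
python3 -c "
from h import *
st()
for n in ('side','top','wrist'): snap(n,n+'0')
"
```

```text
{'time': 0.0, 'joint_positions': [1.141, 0.343, 1.525, -0.0, 1.275, -0.146], 'tool_pos': [146.844, 503.653, 251.035], 'tcp_rot': [-3.14, -0.0, 2.858], 'contact_force': [-0.176, -0.013, 1.059], 'grip_width': 91.656}
```

View pics/side0.png

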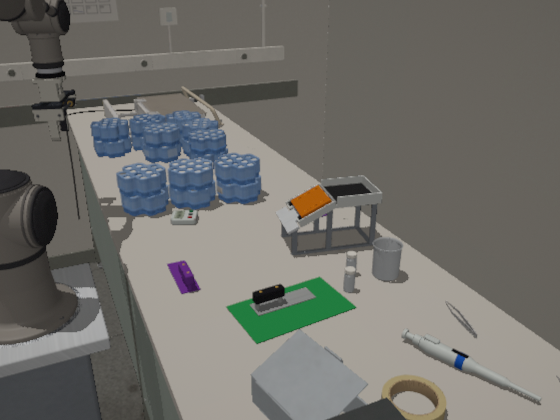

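View pics/top0.png

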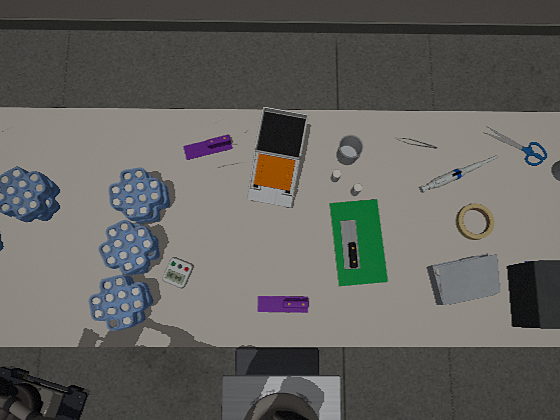

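View pics/wrist0.png

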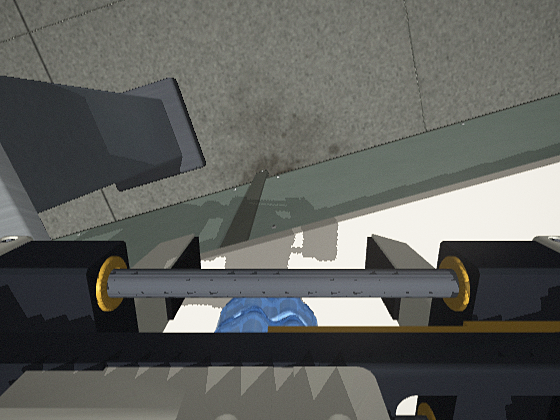

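Side view: stand at (330,210), orange carrier (312,202), green mat (290,305) with the black‑handled lifter (270,295), vials (350,265/280), beaker (387,260), timer (185,216). Top view: stand (275,160), mat (358,243), lifter (350,245).
Lifter candidates in top: purple (208,147), purple (283,303), black-handled steel (350,245) on the mat. I choose the last; crop check next.

```bash
python3 -c "
from h import *
crop('top0',320,190,400,295,6,'c1'); crop('top0',235,95,375,215,5,'c2')
W,im=cloud('top0')
c=calibration('top'); print(c['fovy'],-np.array(c['R']).T@c['t'])
for n,u,v in [('mat',358,243),('handle',352,255),('blade',348,230),('carrier',274,172),('tray',282,133),('beaker',349,148),('v1',336,175),('v2',357,189),('timer',178,272)]: print(n,px('top0',u,v).round(1))
"
```

```text
46.32655765138759 [ 317.12420821   29.69357518 1389.00077985]
mat [ 514.6 -220.     6.5]
handle [ 475.4 -195.1   47. ]
blade [ 551.7 -192.1    8.7]
carrier [688.3  20.9 124.7]
tray [ 7.951e+02 -3.000e-01  1.334e+02]
beaker [ 797.9 -201.6    7.3]
v1 [ 700.4 -154.4   57.5]
v2 [ 660.5 -212.9   55.8]
timer [429.6 285.   21. ]
```

View pics/c1.png

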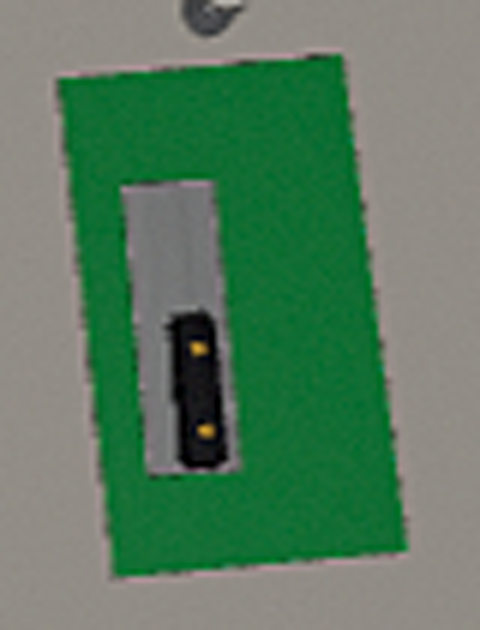

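View pics/c2.png

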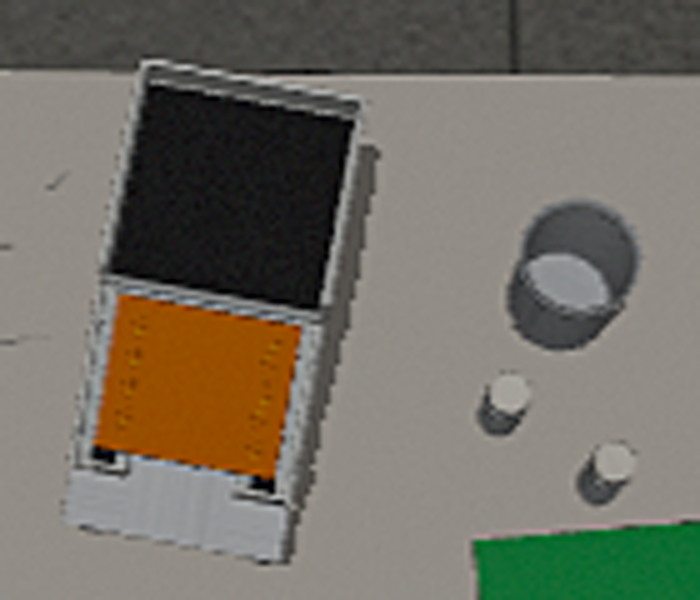

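```bash
python3 -c "
from h import *
W,im=cloud('top0'); I=im.astype(int); r,g,b=I[...,0],I[...,1],I[...,2]
def rect(m,n):
    P=W[m][:,:2]; P=P[~np.isnan(P).any(1)].astype(np.float32); (c,s,a)=cv2.minAreaRect(P); bx=cv2.boxPoints((c,s,a)); print(n,len(P),np.round(c,1),np.round(s,1),round(a,2),'z',np.nanmedian(W[m][:,2]).round(1)); 
box=np.zeros(r.shape,bool); box[190:295,320:400]=1
# by rays at known z
q=np.load('pics/top0.npz')
def rays(m,z):
    v,u=np.nonzero(m); return np.array([px('top0',a,c,z=z)[:2] for a,c in zip(u,v)],np.float32)
mh=box&(r+g+b<110)&(W[...,2]>35)
print(mh.sum()); P=rays(mh,45); print('handle45',cv2.minAreaRect(P), P.mean(0))
ms=box&(abs(r-g)<18)&(r>80)&(np.mgrid[0:420,0:560][0]>210)&(np.mgrid[0:420,0:560][0]<275)&(np.mgrid[0:420,0:560][1]<363)
ms&=(np.mgrid[0:420,0:560][1]>338)
P=rays((ms|mh)&(W[...,2]<20),5.5);print('sheet',cv2.minAreaRect(P))
mg=box&(g>r+40)&(g>b+25); P=rays(mg,3); print('mat',cv2.minAreaRect(P))
mo=(r>130)&(g<120)&(b<60)&(W[...,2]>70)
P=W[mo]; c=P.mean(0); U,S,V=np.linalg.svd(P-c); print('carrier',mo.sum(),c.round(1),V.round(3),S)
n=V[2]*np.sign(V[2][2]); print('tilt',np.degrees(np.arccos(n[2])),'uphill yaw',np.degrees(np.arctan2(-n[1],-n[0])))
e1=np.array([-n[0],-n[1],0]);e1/=np.linalg.norm(e1); ux=e1*n[2]-np.array([0,0,1])*0; ux=np.cross(np.cross(n,e1),n);ux/=np.linalg.norm(ux); uy=np.cross(n,ux)
A=np.stack([(P-c)@ux,(P-c)@uy],1).astype(np.float32); R=cv2.minAreaRect(A); print(R); print('centre back', c+ux*R[0][0]+uy*R[0][1],ux,uy)
mt=(r<45)&(g<45)&(b<45)&(abs(W[...,2]-131)<8)&(W[...,0]>700)&(W[...,1]>-100)&(W[...,1]<100)
print('tray',mt.sum(),np.median(W[mt][:,2]),cv2.minAreaRect(rays(mt,131)))
"
```

```text
165
handle45 ((476.93426513671875, -196.75994873046875), (69.26766204833984, 19.848316192626953), 4.0441508293151855) [ 475.57193 -196.74559]
sheet ((511.92095947265625, -196.05645751953125), (139.28758239746094, 43.69704818725586), 3.6387741565704346)
mat ((519.5377807617188, -220.57479858398438), (239.22232055664062, 138.43771362304688), 5.263974189758301)
carrier 1083 [688.7  21.  125.3] [[ 0.186  0.982  0.005]
 [ 0.88  -0.169  0.443]
 [-0.437  0.078  0.896]] [914.41260172 784.22485173  87.85948027]
tilt 26.329155816414996 uphill yaw -10.147547299071862
((-0.7691001892089844, -0.23337936401367188), (97.01741790771484, 83.09970092773438), 89.4024658203125)
centre back [687.93233034  20.93799813 124.93933069] [ 0.88224092 -0.15790652  0.44352732] [ 1.76183662e-01  9.84357312e-01 -1.38777878e-17]
tray 1623 132.7667357955301 ((793.9304809570312, 2.4588546752929688), (114.36647033691406, 110.62005615234375), 79.63912963867188)
```

```bash
cat >> h.py <<'E'
from scipy.spatial.transform import Rotation as Ro
def to(x,y,z,yawdeg=None):
    o=get_obs(); R=Ro.from_euler('xyz',o['tcp_rot']).as_matrix(); d=R.T@(np.array([x,y,z])-o['tool_pos'])
    yw=np.degrees(o['tcp_rot'][2]); s=''
    if yawdeg is not None: s='toolturn %.1f'%(-((yawdeg-yw+180)%360-180))
    print('shift',d.round(1),s,'n50=%.1f'%(np.linalg.norm(d)/50),'| pos',np.round(o['tool_pos'],1),'rot',np.degrees(o['tcp_rot']).round(2),'F',np.round(o['contact_force'],1),'w',round(o['grip_width'],1),'t',round(o['time'],2))
E
python3 -m jog '[0,-43,-13,0,0, 0,-43,-13,0,0, 0,-43,-13,0,0, 0,-43,-13,0,0, 0,-43,-13,0,0]'; python3 -c "
from h import *
to(477,-197.5,120,183.8)"
```

```text
time: 0.65
tool_pos: [336.1, 380.5, 249.6]
tcp_rot: [-3.139, -0.003, 2.869]
contact_force: [0.6, 1.8, 0.1]
grip_width: 92.0
shift [-291.5 -518.5  130. ] toolturn -19.4 n50=12.2 | pos [336.1 380.5 249.6] rot [-1.7987e+02 -1.5000e-01  1.6440e+02] F [0.6 1.8 0.1] w 92.0 t 0.65
```

```bash
python3 -m jog '[0,-24,-43,0,0, 0,-24,-43,0,0, 0,-24,-43,0,0, 0,-24,-43,0,0, 0,-24,-43,0,0]'; python3 -m jog '[0,-24,-43,0,0, 0,-24,-43,0,0, 0,-24,-43,0,0, 0,-24,-43,0,0, 0,-24,-43,0,0]'; python3 -c "
from h import *
to(477,-197.5,120,183.8)"
```

```text
time: 1.15
tool_pos: [397.0, 137.7, 248.0]
tcp_rot: [-3.139, -0.002, 2.87]
contact_force: [0.9, -0.4, 0.0]
grip_width: 91.9
time: 1.65
tool_pos: [453.3, -106.1, 248.4]
tcp_rot: [-3.14, -0.002, 2.869]
contact_force: [0.5, 0.5, 0.0]
grip_width: 91.9
shift [-47.6 -81.4 128.4] toolturn -19.4 n50=3.2 | pos [ 453.3 -106.1  248.4] rot [-1.7991e+02 -9.0000e-02  1.6440e+02] F [0.5 0.5 0. ] w 91.9 t 1.65
```

```bash
python3 -m jog '[0,-24,-41,0,0, 0,-24,-41,20,0, 0,0,0,30,-7, 0,0,0,30,-7, 0,0,0,20,-6]'; python3 -c "
from h import *
to(477,-197.5,120,183.8)
snap('wrist','w1')"
```

```text
time: 2.15
tool_pos: [478.9, -208.2, 148.2]
tcp_rot: [-3.135, 0.004, -3.063]
contact_force: [-0.2, 0.7, -0.5]
grip_width: 91.7
shift [ 1.1 11.  28.1] toolturn 0.7 n50=0.6 | pos [ 478.9 -208.2  148.2] rot [-179.61    0.25 -175.49] F [-0.2  0.7 -0.5] w 91.7 t 2.15
```

View pics/w1.png

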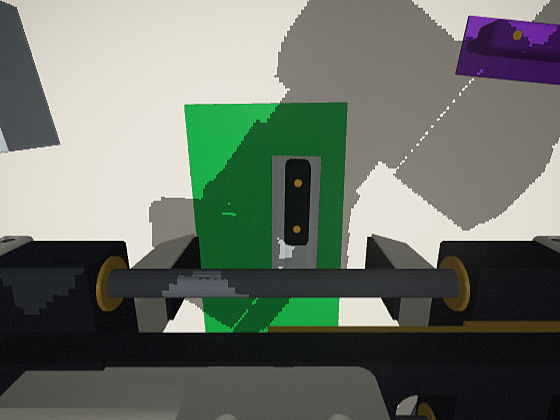

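The wrist view shows the black-handled steel lifter with handle at (297,202), aligned with the image's vertical; purple decoy at (512,35).

```bash
python3 -c "
from h import *
print([px('w1',u,v,z=45).round(1) for u,v in ((285,161),(309,161),(288,244),(310,242),(297,202))])
q=np.load('pics/w1.npz'); print(px('w1',297,202))
to(477,-197.5,120,184)"
```

```text
[array([ 438.4, -210.7,   45. ]), array([ 437. , -192.5,   45. ]), array([ 506.2, -202.8,   45. ]), array([ 502.9, -185. ,   45. ]), array([ 470. , -198.7,   45. ])]
[ 469.94598937 -198.65337324   45.02218236]
shift [-0.3  9.9 25.4] toolturn 0.8 n50=0.5 | pos [ 477.5 -207.3  145.4] rot [-1.7978e+02  2.0000e-02 -1.7520e+02] F [-1.9  0.6 -2.9] w 91.7 t 2.2
```

```bash
python3 -m jog '[0,3,9,26,0, 0,0,0,30,0, 0,0,0,20,0, 0,0,0,0,0]'; python3 -c "
from h import *
to(474,-197.8,39,185)"
```

```text
time: 2.6
tool_pos: [473.9, -198.6, 67.7]
tcp_rot: [-3.138, -0.0, -3.066]
contact_force: [-0.0, -0.0, 0.8]
grip_width: 91.9
shift [-0.2  0.9 28.7] toolturn -0.6 n50=0.6 | pos [ 473.9 -198.6   67.7] rot [-1.7981e+02 -2.0000e-02 -1.7565e+02] F [-0.  -0.   0.8] w 91.9 t 2.6
```

```bash
python3 -m jog '[0,0,1,17,-0.6, 0,0,0,10,0, 0,0,0,2,0]'; python3 -c "
from h import *
to(474,-197.8,39,185)"; python3 -m jog '[1,0,0,0,0, 1,0,0,0,0, 1,0,0,0,0, 1,0,0,0,0, 1,0,0,0,0]';python3 -c "
from h import *
to(474,-197.8,39,185)"
```

```text
time: 2.9
tool_pos: [475.8, -198.5, 41.1]
tcp_rot: [-3.136, 0.003, -3.058]
contact_force: [0.5, -0.1, -0.4]
grip_width: 92.0
shift [1.8 0.9 2.1] toolturn -0.2 n50=0.1 | pos [ 475.8 -198.5   41.1] rot [-179.67    0.18 -175.22] F [ 0.5 -0.1 -0.4] w 92.0 t 2.9
time: 3.4
tool_pos: [477.6, -199.6, 44.5]
tcp_rot: [-3.133, 0.007, -3.06]
contact_force: [-0.2, -0.3, -0.5]
grip_width: 56.4
shift [3.5 2.1 5.4] toolturn -0.3 n50=0.1 | pos [ 477.6 -199.6   44.5] rot [-179.49    0.43 -175.3 ] F [-0.2 -0.3 -0.5] w 56.4 t 3.4
```

```bash
python3 -m jog '[1,1,1,3,0, 1,1,0,2,0, 1,0,0,1,0, 1,0,0,1,0, 1,0,0,0,0]';python3 -c "
from h import *
to(474,-197.8,39,185)"
```

```text
time: 3.9
tool_pos: [475.3, -198.5, 37.0]
tcp_rot: [-3.133, 0.007, -3.06]
contact_force: [-0.0, -0.1, 1.2]
grip_width: 19.7
shift [ 1.2  0.8 -2.1] toolturn -0.3 n50=0.1 | pos [ 475.3 -198.5   37. ] rot [-179.52    0.41 -175.32] F [-0.  -0.1  1.2] w 19.7 t 3.9
```

```bash
python3 -m jog '[1,0,0,0,0, 1,0,0,-20,0, 1,0,0,-40,0, 1,0,0,-40,0, 1,0,0,-40,0]';python3 -c "
from h import *
to(474,-197.8,180,169.8)
snap('top','t2');snap('side','s2');crop('side','0','0',1,1,1,'x') if 0 else None
crop('t2',300,180,420,300,6,'c3');crop('s2',200,180,400,330,4,'c4')"
```

```text
time: 4.4
tool_pos: [470.5, -195.6, 174.4]
tcp_rot: [3.141, -0.007, -3.06]
contact_force: [1.0, -0.4, -1.4]
grip_width: 20.0
shift [-3.2 -2.5 -5.6] toolturn 14.9 n50=0.1 | pos [ 470.5 -195.6  174.4] rot [ 179.94   -0.39 -175.32] F [ 1.  -0.4 -1.4] w 20.0 t 4.4
```

View pics/c3.png

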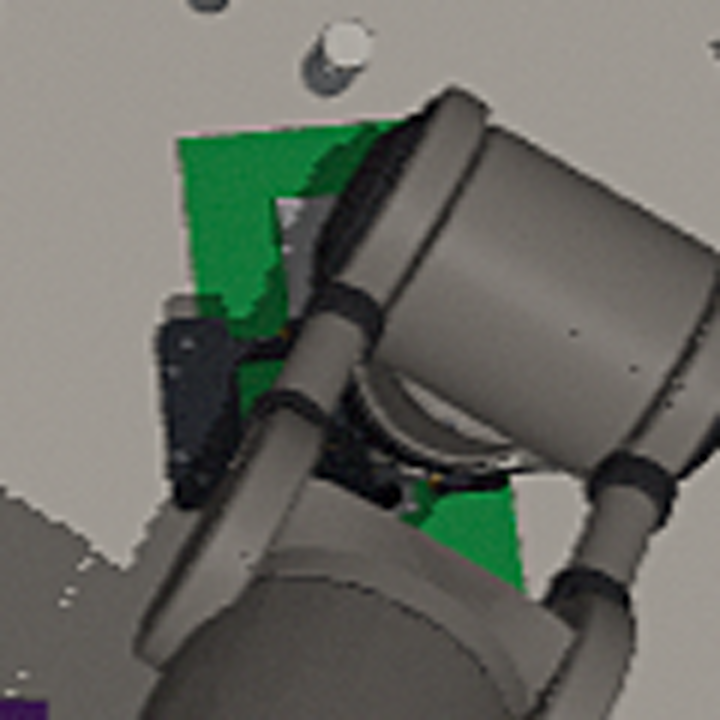

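View pics/c4.png

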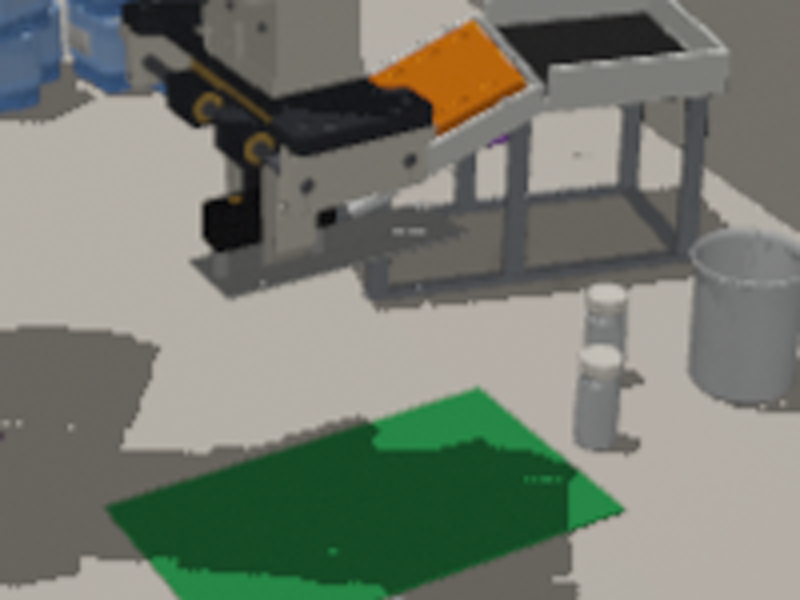

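```bash
python3 -c "
from h import *
W,im=cloud('s2'); 
crop('s2',235,205,335,275,8,'c5')
import numpy as np
I=im.astype(int)
v,u=np.mgrid[0:420,0:560]
P=W; m=(u>245)&(u<320)&(v>225)&(v<256)&(P[...,2]>115)&(P[...,2]<150)&(P[...,1]<-100)&(P[...,1]>-300)
print(m.sum())
Q=P[m]; 
for a,b,z in zip(u[m][::12],v[m][::12],Q[::12]): print(a,b,z.round(0),end=' ')
"
```

```text
389
302 230 [ 568. -166.  148.] 299 232 [ 557. -173.  150.] 293 233 [ 543. -172.  149.] 309 233 [ 573. -187.  150.] 305 234 [ 565. -186.  149.] 293 235 [ 540. -179.  149.] 310 235 [ 572. -193.  149.] 294 236 [ 540. -183.  148.] 308 236 [ 565. -197.  150.] 289 237 [ 528. -184.  149.] 307 237 [ 563. -197.  147.] 297 238 [ 541. -196.  150.] 313 238 [ 571. -210.  150.] 292 239 [ 530. -195.  149.] 313 239 [ 570. -211.  148.] 304 240 [ 550. -210.  150.] 287 241 [ 516. -199.  150.] 303 241 [ 547. -211.  148.] 292 242 [ 524. -207.  149.] 263 243 [ 469. -185.  149.] 291 243 [ 521. -209.  149.] 274 244 [ 487. -200.  150.] 293 244 [ 522. -215.  149.] 271 245 [ 480. -199.  149.] 248 246 [ 437. -182.  148.] 280 246 [ 495. -211.  149.] 268 247 [ 472. -204.  148.] 258 248 [ 452. -200.  149.] 275 248 [ 482. -216.  150.] 262 249 [ 457. -209.  150.] 257 250 [ 447. -206.  149.] 254 251 [ 439. -209.  150.] 258 253 [ 444. -219.  149.]
```

View pics/c5.png

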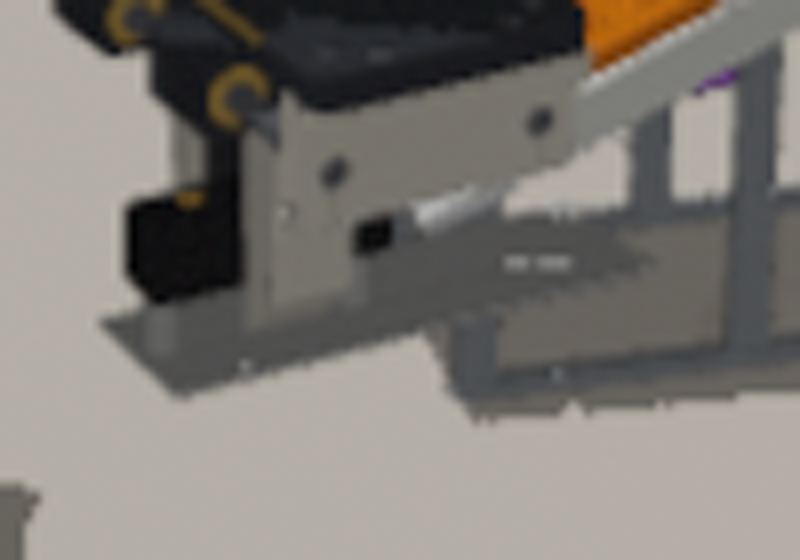

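```bash
python3 -c "
from h import *
to(474,-197.8,180,169.8)
snap('side','s3')
W,im=cloud('s3');v,u=np.mgrid[0:420,0:560]; P=W
m=(u>245)&(u<320)&(v>225)&(v<256)&(P[...,2]>125)&(P[...,2]<165)&(P[...,1]<-150)&(P[...,1]>-230)&((P[...,0]>515)|(P[...,0]<450))
Q=P[m]; A=np.c_[Q[:,0]-512,Q[:,1]+196,np.ones(len(Q))]; z=Q[:,2]
for i in range(4):
    s=np.linalg.lstsq(A,z,rcond=None)[0]; r=z-A@s; k=abs(r)<2.5*r.std()+.3; A=A[k];z=z[k];Q=Q[k]
print(s,len(z),r.std()); F=Q[:,:2].astype(np.float32)
print(cv2.minAreaRect(F),Q[:,0].max(),Q[:,0].min())
to(474,-197.8,180,169.8)
"
```

```text
shift [-0.4 -0.5 -1.5] toolturn 14.9 n50=0.0 | pos [ 473.5 -197.3  178.5] rot [-1.7966e+02  1.7000e-01 -1.7531e+02] F [-0.3 -0.9 -0.4] w 20.2 t 4.5
[-5.90678063e-03  1.71373764e-03  1.47030782e+02] 378 0.981280937793432
((506.243896484375, -195.50636291503906), (141.44537353515625, 49.55780792236328), 2.473731517791748) 577.6432037016981 435.12272232359487
shift [-1.6 -1.3 -4.2] toolturn 14.9 n50=0.1 | pos [ 472.3 -196.6  175.8] rot [-1.7981e+02 -4.0000e-02 -1.7532e+02] F [-0.2 -0.9 -2.6] w 19.9 t 4.55
```

```bash
python3 -m jog '[1,0,0,0,7.5, 1,0,0,0,7.4, 1,0,0,0,0]';python3 -c "
from h import *
to(520.8,51.3,178,169.8)"
```

```text
time: 4.85
tool_pos: [470.1, -195.4, 171.6]
tcp_rot: [-3.141, -0.007, 2.955]
contact_force: [0.0, 0.0, -1.9]
grip_width: 19.6
shift [ -4.1 251.8  -6.7] toolturn -0.5 n50=5.0 | pos [ 470.1 -195.4  171.6] rot [-179.94   -0.38  169.31] F [ 0.   0.  -1.9] w 19.6 t 4.85
```

```bash
python3 -m jog '[1,0,45,-2,0, 1,0,45,-2,0, 1,0,45,-2,0, 1,0,45,-2,0, 1,-2,45,-2,0]';python3 -m jog '[1,-2,18,0,0, 1,0,0,0,0,1,0,0,0,0]'; python3 -c "
from h import *
to(520.8,51.3,150,169.8)
snap('side','s4');to(520.8,51.3,150,169.8);snap('top','t4')"
```

```text
time: 5.35
tool_pos: [510.4, 27.3, 173.7]
tcp_rot: [-3.14, -0.019, 2.962]
contact_force: [1.4, 0.6, -1.1]
grip_width: 19.7
time: 5.65
tool_pos: [514.1, 50.8, 169.8]
tcp_rot: [-3.14, -0.026, 2.98]
contact_force: [0.2, -0.7, -1.6]
grip_width: 19.5
shift [-7.1  1.6 19.6] toolturn 0.9 n50=0.4 | pos [514.1  50.8 169.8] rot [-179.94   -1.48  170.73] F [ 0.2 -0.7 -1.6] w 19.5 t 5.65
shift [-7.1  1.9 19.6] toolturn 0.9 n50=0.4 | pos [513.9  50.5 169.8] rot [-179.94   -1.5   170.66] F [ 0.1  0.1 -2.6] w 19.7 t 5.7
```

View pics/s4.png

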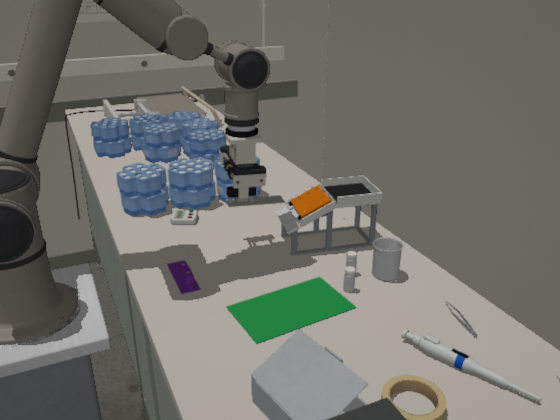

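View pics/t4.png

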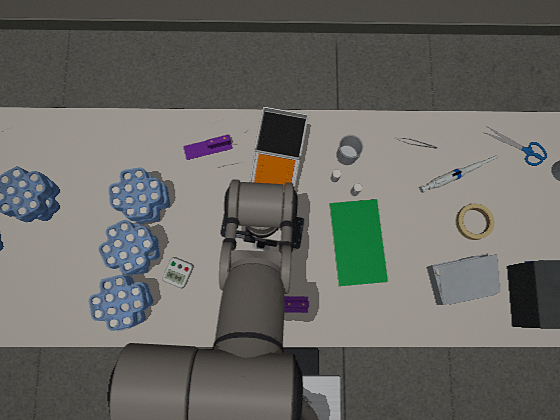

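```bash
python3 -c "
from h import *
crop('s4',210,130,390,260,4,'c6')"
```

```text
(no output)
```

View pics/c6.png

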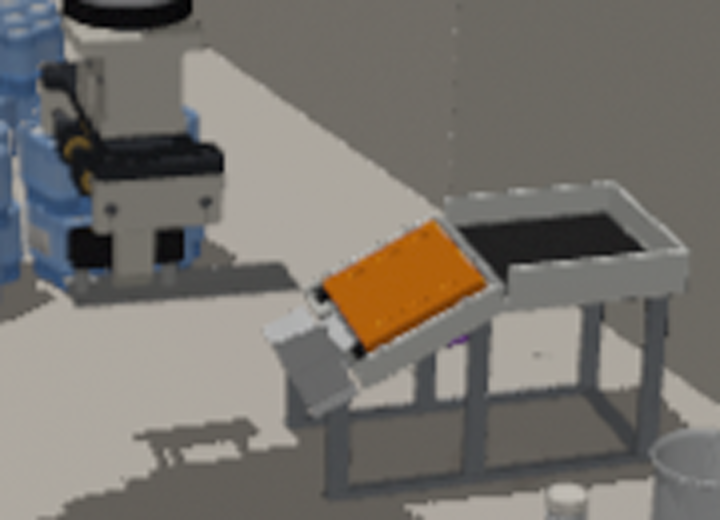

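```bash
cat >> h.py <<'E'
Rg=np.array([732.4,13.2,0]); ex=np.array([.984,-.177,0]); ey=np.array([.177,.984,0])
def S(P): P=np.asarray(P,float)-Rg; return np.array([P@ex,P@ey,P[2]]).round(1)
def tcp():
    o=get_obs(); R=Ro.from_euler('xyz',o['tcp_rot']).as_matrix(); p=np.array(o['tool_pos'])
    tip=p+R@np.array([-105,0,33.]);  # underside of tip, if lifter is square in the grip
    print('t',round(o['time'],2),'tcpS',S(p),'tipS',S(tip),'rot',np.degrees(o['tcp_rot']).round(2),'F',np.round(o['contact_force'],1),'M',np.round(o['moment'],2),'w',round(o['grip_width'],1))
def rel(X,Y,Z,yaw=169.8): # shift so that the nominal tip goes to stand coords
    o=get_obs(); R=Ro.from_euler('xyz',o['tcp_rot']).as_matrix(); p=np.array(o['tool_pos'])
    tip=p+R@np.array([-105,0,33.]); g=Rg+X*ex+Y*ey+np.array([0,0,Z])
    print('need', (R.T@(g-tip)).round(1),'turn',round(np.degrees(o['tcp_rot'][2])%360-yaw,1))
E
python3 -c "
from h import *
tcp()
for a,b in ((285,201.5),(281,196)):
  P=px('s4',a,b); print(P.round(1),S(P)); P=px('s4',a,b,z=136); print(S(P))
W,im=cloud('s4');v,u=np.mgrid[0:420,0:560]
m=(u>228)&(u<286)&(v>193)&(v<206)&(W[...,2]>115)&(W[...,2]<150)&(W[...,0]>530)
Q=W[m]; q=(Q-Rg); X=q@ex;Y=q@ey; A=np.c_[X+150,Y,np.ones(len(X))];z=Q[:,2]
for i in range(4):
    s=np.linalg.lstsq(A,z,rcond=None)[0]; r=z-A@s; k=abs(r)<2.5*r.std()+.3; A=A[k];z=z[k]
print('plane',s,len(z),r.std(),'X max',A[:,0].max()-150,'Y',A[:,1].min(),A[:,1].max())
"
```

```text
t 5.75 tcpS [-221.3   -2.5  170.1] tipS [-117.2   -1.1  134.4] rot [-179.94   -1.46  170.56] F [-0.1 -0.3 -2.4] M [-0.08 -0.03 -0.07] w 19.9
[738.6 275.5   4.5] [-40.3 259.2   4.5]
[-118.9  -25.5  136. ]
[746.8 321.8   3.1] [-40.5 306.2   3.1]
[-119.6    9.5  136. ]
plane [-3.55237669e-02  3.39729781e-03  1.35970284e+02] 255 1.0444401993016368 X max -119.29155806224809 Y -24.63485587058359 25.990344253294253
```

```bash
python3 -m jog '[1,-6,1,15,0, 1,-6,0,15,0.7, 1,0,0,10,0, 1,0,0,0,0]'; python3 -c "
from h import *
tcp(); rel(-104,0,79)"
```

```text
time: 6.15
tool_pos: [524.8, 44.0, 128.3]
tcp_rot: [-3.139, -0.026, 2.961]
contact_force: [-0.2, 0.8, -1.9]
grip_width: 19.8
t 6.15 tcpS [-209.7   -6.5  128.3] tipS [-105.6   -6.8   92.6] rot [-179.87   -1.47  169.64] F [-0.2  0.8 -1.9] M [ 0.01  0.03 -0.04] w 19.8
need [-2.   6.9 13.6] turn -0.2
```

```bash
python3 -m jog '[1,0,6,4,0, 1,0,0,4,0, 1,0,0,0,0]'; python3 -c "
from h import *
tcp(); rel(-104,0,79)"; python3 -m jog '[1,0,0,3,0, 1,0,0,2,0, 1,0,0,0,0]'; python3 -c "
from h import *
tcp(); rel(-104,0,79)"
```

```text
time: 6.45
tool_pos: [525.7, 49.2, 120.6]
tcp_rot: [-3.139, -0.025, 2.96]
contact_force: [0.4, 0.4, -2.6]
grip_width: 19.7
t 6.45 tcpS [-209.8   -1.1  120.6] tipS [-105.6   -1.6   85. ] rot [-179.88   -1.43  169.58] F [ 0.4  0.4 -2.6] M [ 0.05 -0.06  0.03] w 19.7
need [-1.8  1.6  6. ] turn -0.2
time: 6.75
tool_pos: [525.8, 49.5, 116.0]
tcp_rot: [-3.14, -0.023, 2.961]
contact_force: [-0.2, 0.3, -2.0]
grip_width: 19.8
t 6.75 tcpS [-209.7   -0.9  116. ] tipS [-105.5   -1.2   80.6] rot [-179.89   -1.35  169.63] F [-0.2  0.3 -2. ] M [ 0.03  0.02 -0.01] w 19.8
need [-1.6  1.3  1.5] turn -0.2
```

```bash
python3 -m jog '[1,0,1,2,0, 1,0,0,1,0, 1,0,0,0,0]'; python3 -c "
from h import *
tcp()"; python3 -m jog '[1,0,0,2,0, 1,0,0,1,0, 1,0,0,0,0]'; python3 -c "
from h import *
tcp()
snap('side','s5');crop('s5',230,150,350,240,6,'c7')"
```

```text
time: 7.05
tool_pos: [526.0, 50.3, 113.7]
tcp_rot: [-3.139, -0.023, 2.961]
contact_force: [-1.9, 0.2, 1.4]
grip_width: 20.2
t 7.05 tcpS [-209.7    0.   113.7] tipS [-105.5   -0.4   78.4] rot [-179.86   -1.29  169.62] F [-1.9  0.2  1.4] M [-0.16  0.04 -0.13] w 20.2
time: 7.35
tool_pos: [525.3, 50.4, 111.1]
tcp_rot: [-3.139, -0.023, 2.96]
contact_force: [-1.8, -1.1, 3.5]
grip_width: 19.5
t 7.35 tcpS [-210.4   -0.   111.1] tipS [-106.2   -0.4   75.6] rot [-179.86   -1.34  169.62] F [-1.8 -1.1  3.5] M [-0.13  0.1  -0.08] w 19.5
```

View pics/c7.png

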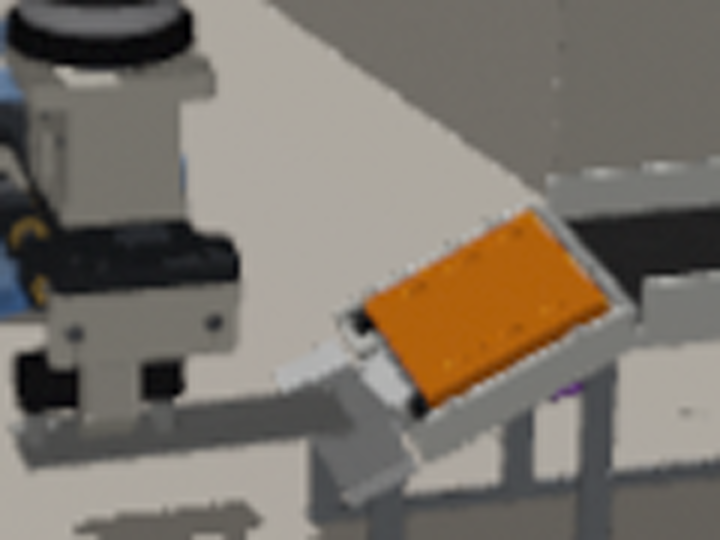

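Side view: blade tip rests on the apron at about crop (345,405), level blade. I press on to let the lifter pivot in the grip towards the slope angle.

```bash
python3 -m jog '[1,0,0,4,0, 1,0,0,4,0, 1,0,0,4,0]'; python3 -c "
from h import *
tcp()
snap('side','s6');crop('s6',230,150,350,240,6,'c8')"
```

```text
time: 7.7
tool_pos: [522.9, 50.8, 98.7]
tcp_rot: [-3.139, -0.028, 2.96]
contact_force: [-4.8, -0.3, 2.5]
grip_width: 19.7
t 7.7 tcpS [-2.128e+02 -1.000e-01  9.870e+01] tipS [-108.8   -0.5   62.8] rot [-179.84   -1.6   169.62] F [-4.8 -0.3  2.5] M [-0.05  0.33 -0.12] w 19.7
```

View pics/c8.png

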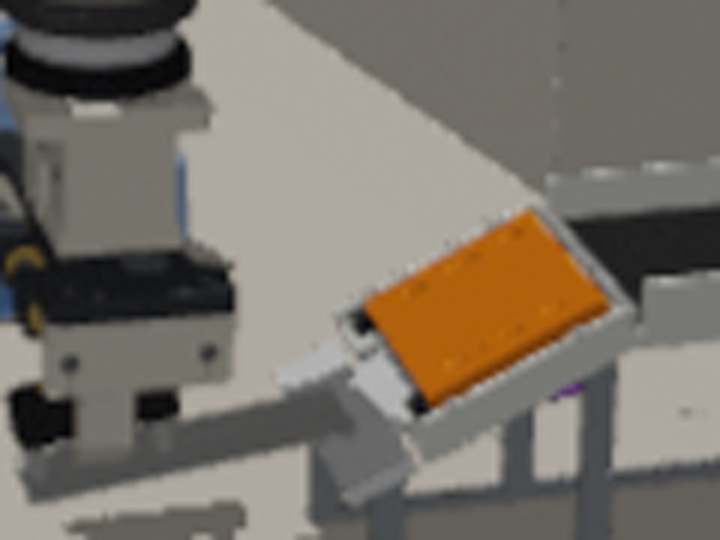

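```bash
python3 -m jog '[1,-1,0,5,0, 1,-1,0,5,0, 1,-1,0,5,0, 1,-1,0,5,0, 1,0,0,0,0]'; python3 -c "
from h import *
tcp()
snap('side','s7');crop('s7',230,150,350,240,6,'c9')"
```

```text
time: 8.25
tool_pos: [522.3, 50.8, 75.9]
tcp_rot: [-3.138, -0.038, 2.961]
contact_force: [-1.8, -0.6, 2.0]
grip_width: 19.9
t 8.25 tcpS [-2.134e+02 -2.000e-01  7.590e+01] tipS [-109.8   -0.6   38.9] rot [-179.8    -2.18  169.63] F [-1.8 -0.6  2. ] M [-0.12  0.02 -0.12] w 19.9
```

View pics/c9.png

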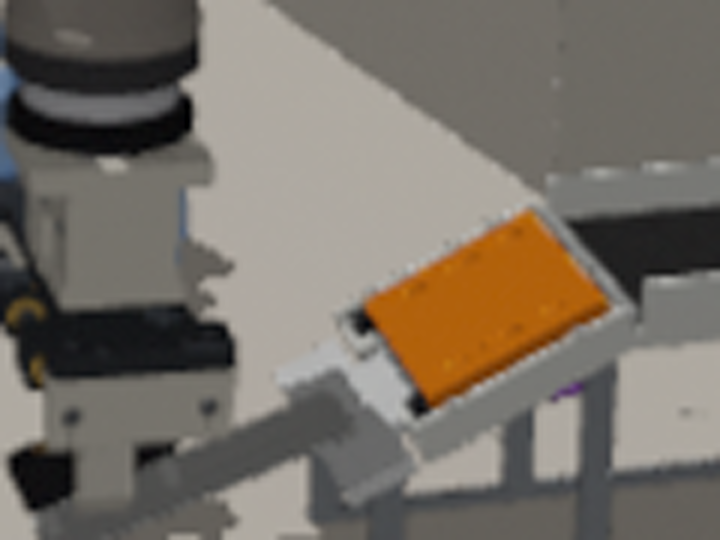

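```bash
python3 -m jog '[1,-1,0,4,0, 1,-1,0,3,0, 1,0,0,0,0]'; python3 -c "
from h import *
tcp()"; python3 -m jog '[1,-6,0,-2,0, 1,-6,0,-3,0, 1,0,0,0,0]'; python3 -c "
from h import *
tcp()
snap('side','s8');crop('s8',230,150,350,240,6,'c10')"
```

```text
time: 8.6
tool_pos: [523.2, 50.7, 68.9]
tcp_rot: [-3.138, -0.04, 2.961]
contact_force: [-3.3, -1.5, 1.5]
grip_width: 20.0
t 8.6 tcpS [-2.124e+02 -1.000e-01  6.890e+01] tipS [-108.9   -0.6   31.7] rot [-179.8    -2.29  169.64] F [-3.3 -1.5  1.5] M [-0.04  0.17 -0.06] w 20.0
time: 8.9
tool_pos: [534.0, 49.1, 73.4]
tcp_rot: [-3.138, -0.044, 2.962]
contact_force: [-1.4, -1.4, 1.0]
grip_width: 19.6
t 8.9 tcpS [-2.015e+02  2.000e-01  7.340e+01] tipS [-98.1  -0.2  35.8] rot [-179.8    -2.51  169.68] F [-1.4 -1.4  1. ] M [-0.09 -0.26 -0.06] w 19.6
```

View pics/c10.png

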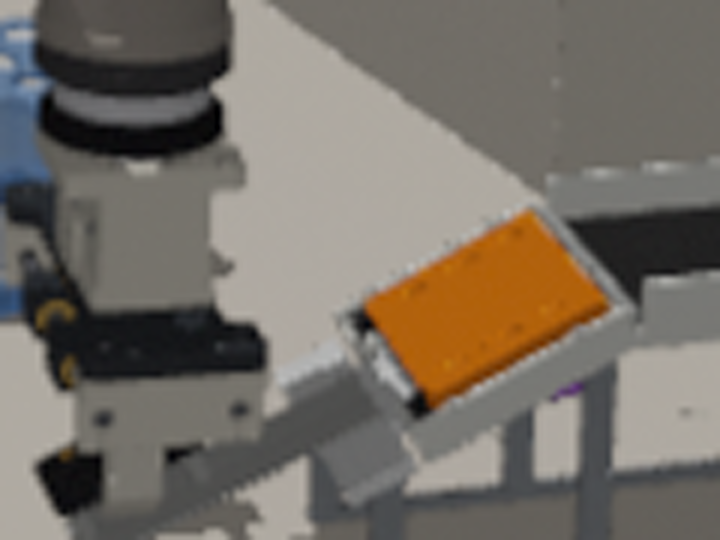

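```bash
python3 -m jog '[1,-6,0,-3,0, 1,-6,0,-3,0, 1,-6,0,-3,0, 1,0,0,0,0]'; python3 -c "
from h import *
tcp()
snap('side','s9');crop('s9',230,150,350,240,6,'c11')"
```

```text
time: 9.35
tool_pos: [549.6, 46.6, 81.3]
tcp_rot: [-3.138, -0.051, 2.962]
contact_force: [-0.1, -1.0, 2.3]
grip_width: 19.7
t 9.35 tcpS [-185.8    0.5   81.3] tipS [-82.6   0.2  43.1] rot [-179.79   -2.9   169.73] F [-0.1 -1.   2.3] M [-0.1  -0.39  0.02] w 19.7
```

View pics/c11.png

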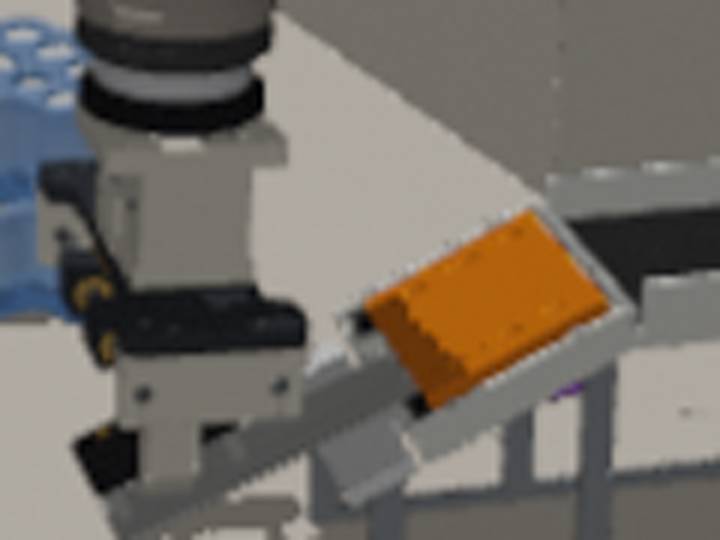

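```bash
python3 -m jog '[1,-6,0,-3,0, 1,-6,0,-3,0, 1,0,0,0,0]'; python3 -c "
from h import *
tcp()
snap('side','s10');crop('s10',230,150,350,240,6,'c12')"
```

```text
time: 9.7
tool_pos: [559.7, 44.9, 86.3]
tcp_rot: [-3.138, -0.055, 2.963]
contact_force: [1.5, -0.4, 2.2]
grip_width: 19.7
t 9.7 tcpS [-175.6    0.6   86.3] tipS [-72.6   0.4  47.5] rot [-179.77   -3.17  169.75] F [ 1.5 -0.4  2.2] M [-0.03 -0.41 -0.02] w 19.7
```

View pics/c12.png

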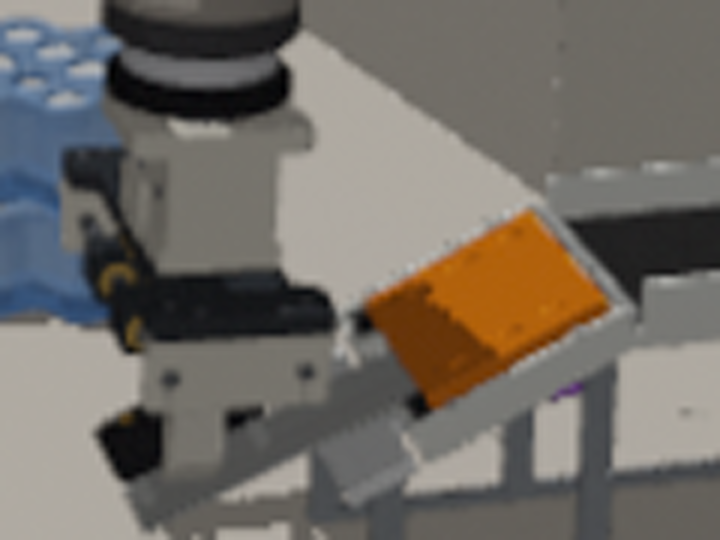

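```bash
python3 -m jog '[1,-6,0,-3,0, 1,-6,0,-3,0, 1,0,0,0,0]'; python3 -c "
from h import *
tcp()"; python3 -m jog '[1,-5,0,-3,0, 1,0,0,0,0]'; python3 -c "
from h import *
tcp()
snap('side','s11');crop('s11',230,150,350,240,6,'c13')"
```

```text
time: 10.05
tool_pos: [569.7, 43.2, 91.0]
tcp_rot: [-3.137, -0.061, 2.963]
contact_force: [-0.4, -0.6, 2.3]
grip_width: 19.9
t 10.05 tcpS [-165.4    0.7   91. ] tipS [-62.7   0.5  51.7] rot [-179.75   -3.47  169.78] F [-0.4 -0.6  2.3] M [-0.08 -0.48 -0.05] w 19.9
time: 10.25
tool_pos: [574.1, 42.4, 93.4]
tcp_rot: [-3.137, -0.062, 2.963]
contact_force: [0.3, 0.2, 2.5]
grip_width: 19.6
t 10.25 tcpS [-161.     0.7   93.4] tipS [-58.2   0.6  53.9] rot [-179.75   -3.57  169.78] F [0.3 0.2 2.5] M [-0.04 -0.46  0.  ] w 19.6
```

View pics/c13.png

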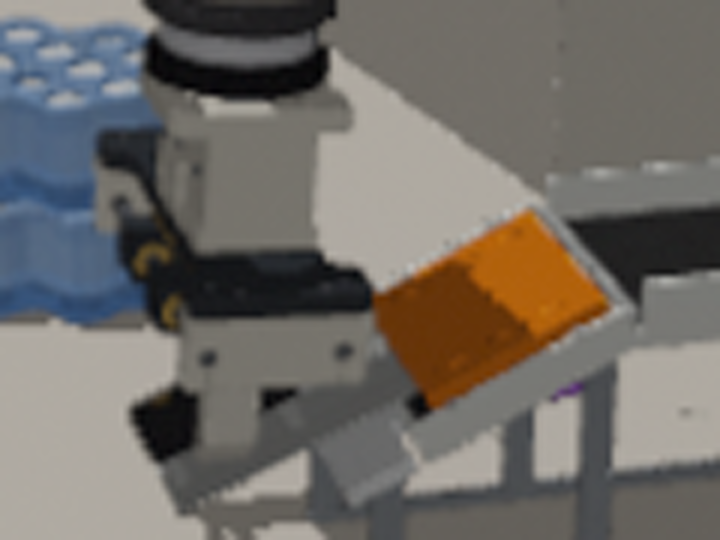

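```bash
cat >> h.py <<'E'
def onY(out,u,v,Y): # ray meets stand plane y=Y -> stand X,Z
    q=np.load('pics/%s.npz'%out); r=np.array([(u-q['cx'])/q['f'],(v-q['cy'])/q['f'],1]); C=-q['R'].T@q['t']; w=q['R'].T@r
    k=(Y-(C-Rg)@ey)/(w@ey); return S(C+k*w)
E
python3 -c "
from h import *
print(onY('s11',260,235.3,-22)); print(onY('s11',257,228,22))
print('check carrier low near corner', onY('s11',230+433/6,150+410/6,-50), 'ridge near', onY('s11',230+628/6,150+305/6,-61))
"
```

```text
[-181.7  -22.    49.4]
[-179.6   22.    47.9]
check carrier low near corner [-81.8 -50.   97.4] ridge near [ -3.7 -61.  140.3]
```

```bash
python3 -m jog '[1,-4.5,0,-2,0, 1,0,0,0,0]'; python3 -c "
from h import *
tcp()"; python3 -m jog '[1,2,0,-4,0, 1,2,0,-5,0, 1,1,0,-5,0, 1,0,0,0,0]'; python3 -c "
from h import *
tcp()
snap('side','s12');crop('s12',230,130,350,220,6,'c14')"
```

```text
time: 10.5
tool_pos: [577.7, 41.8, 94.8]
tcp_rot: [-3.137, -0.064, 2.963]
contact_force: [-0.5, -0.2, 2.4]
grip_width: 19.6
t 10.5 tcpS [-157.3    0.8   94.8] tipS [-54.6   0.6  55.1] rot [-179.74   -3.68  169.79] F [-0.5 -0.2  2.4] M [-0.03 -0.48  0.06] w 19.6
time: 10.9
tool_pos: [572.8, 42.6, 109.0]
tcp_rot: [-3.137, -0.066, 2.963]
contact_force: [0.7, -0.3, -2.8]
grip_width: 19.9
t 10.9 tcpS [-162.2    0.7  109. ] tipS [-59.6   0.5  69.2] rot [-179.72   -3.76  169.78] F [ 0.7 -0.3 -2.8] M [0.04 0.03 0.03] w 19.9
```

View pics/c14.png

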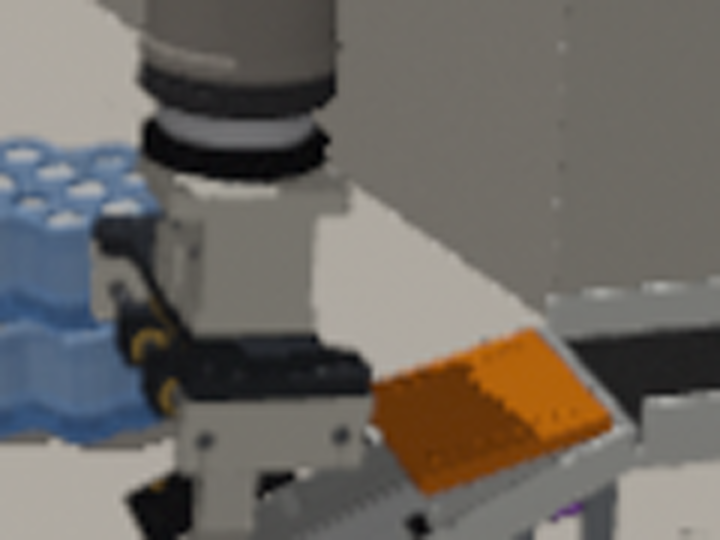

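```bash
python3 -m jog '[1,0.9,0,-5.4,0, 1,0.9,0,-5.4,0, 1,0.9,0,-5.4,0, 1,0,0,0,0]'; python3 -c "
from h import *
tcp()
snap('side','s13');crop('s13',230,120,350,210,6,'c15')"
```

```text
time: 11.35
tool_pos: [570.8, 43.0, 126.2]
tcp_rot: [-3.137, -0.067, 2.963]
contact_force: [0.0, -0.0, -2.4]
grip_width: 19.6
t 11.35 tcpS [-164.3    0.7  126.2] tipS [-61.7   0.5  86.3] rot [-179.72   -3.82  169.77] F [ 0.  -0.  -2.4] M [ 0.01  0.11 -0.01] w 19.6
```

View pics/c15.png

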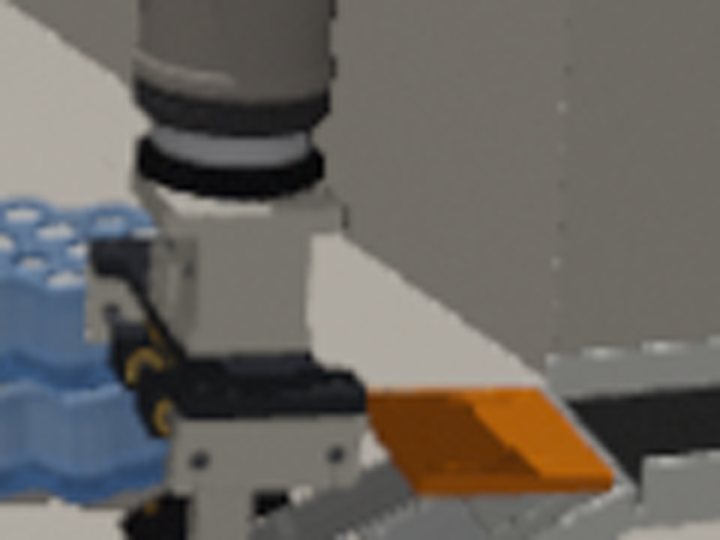

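```bash
python3 -m jog '[1,-1,0,-7,0, 1,-1.7,0,-7,0, 1,-2.5,0,-6.7,0, 1,-2.9,0,-6.6,0, 1,0,0,0,0]'; python3 -c "
from h import *
tcp()
snap('side','s14');crop('s14',230,100,350,190,6,'c16')"
```

```text
time: 11.9
tool_pos: [581.5, 41.1, 155.1]
tcp_rot: [-3.137, -0.067, 2.963]
contact_force: [-0.8, -0.0, -2.6]
grip_width: 19.5
t 11.9 tcpS [-153.4    0.8  155.1] tipS [-50.9   0.6 115.1] rot [-179.71   -3.82  169.78] F [-0.8 -0.  -2.6] M [ 0.02  0.07 -0.  ] w 19.5
```

View pics/c16.png

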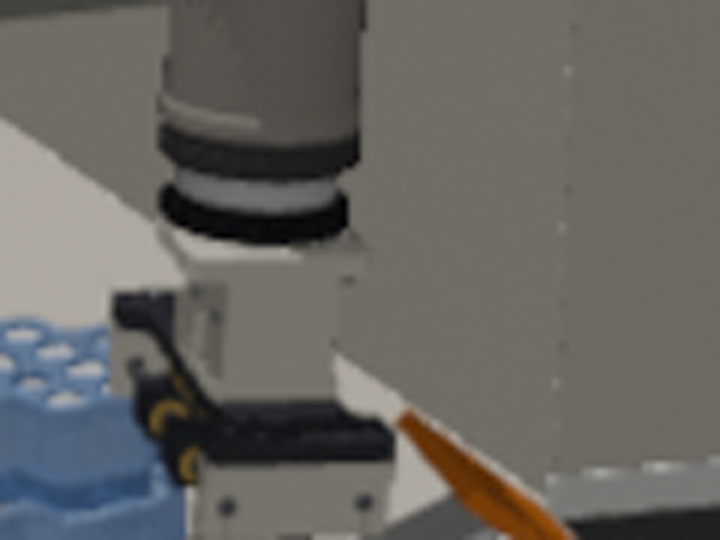

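```bash
python3 -m jog '[1,-5,0,-6.2,0, 1,-5.5,0,-5.6,0, 1,-6,0,-5.2,0, 1,0,0,0,0]'; python3 -c "
from h import *
tcp()
snap('side','s15');crop('s15',250,100,390,205,5,'c17')"
```

```text
time: 12.35
tool_pos: [599.9, 37.9, 171.5]
tcp_rot: [-3.136, -0.068, 2.963]
contact_force: [-0.9, 0.9, -1.6]
grip_width: 19.8
t 12.35 tcpS [-134.8    0.8  171.5] tipS [-32.3   0.6 131.4] rot [-179.7    -3.9   169.77] F [-0.9  0.9 -1.6] M [ 0.06  0.05 -0.03] w 19.8
```

View pics/c17.png

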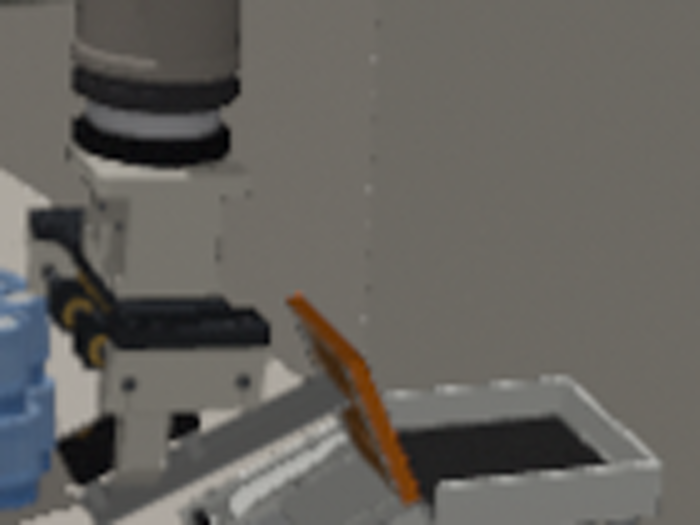

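```bash
python3 -m jog '[1,-6,0,-3.5,0, 1,-6.5,0,-3,0, 1,0,0,0,0]'; python3 -c "
from h import *
tcp()
snap('side','s16');crop('s16',250,100,390,205,5,'c18')"
```

```text
time: 12.7
tool_pos: [612.8, 35.5, 176.8]
tcp_rot: [-3.136, -0.07, 2.963]
contact_force: [-0.9, -0.3, -2.5]
grip_width: 19.7
t 12.7 tcpS [-121.6    0.8  176.8] tipS [-19.2   0.6 136.5] rot [-179.69   -3.99  169.77] F [-0.9 -0.3 -2.5] M [ 0.01  0.05 -0.03] w 19.7
```

View pics/c18.png

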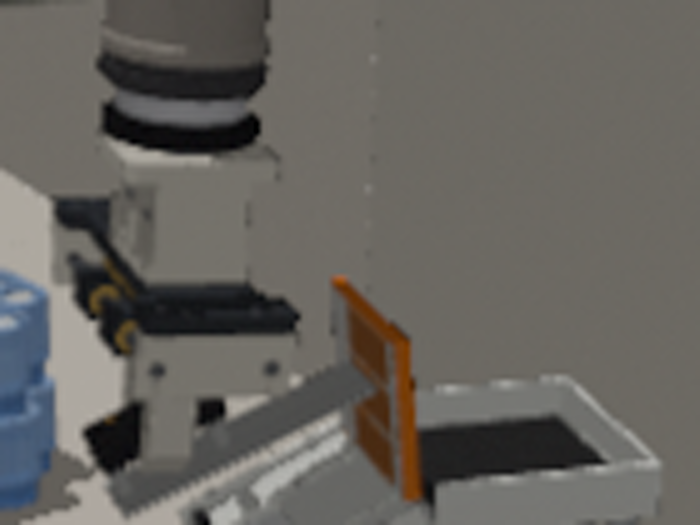

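```bash
python3 -m jog '[1,-6,0,-1,0, 1,-6,0,-1,0, 1,0,0,0,0]'; python3 -c "
from h import *
tcp()
snap('side','s17');crop('s17',250,100,390,205,5,'c19')"
```

```text
time: 13.05
tool_pos: [625.1, 33.4, 177.4]
tcp_rot: [-3.136, -0.071, 2.963]
contact_force: [0.4, 0.6, -1.5]
grip_width: 19.8
t 13.05 tcpS [-109.1    0.9  177.4] tipS [ -6.8   0.7 137.1] rot [-179.69   -4.07  169.78] F [ 0.4  0.6 -1.5] M [0.03 0.01 0.02] w 19.8
```

View pics/c19.png

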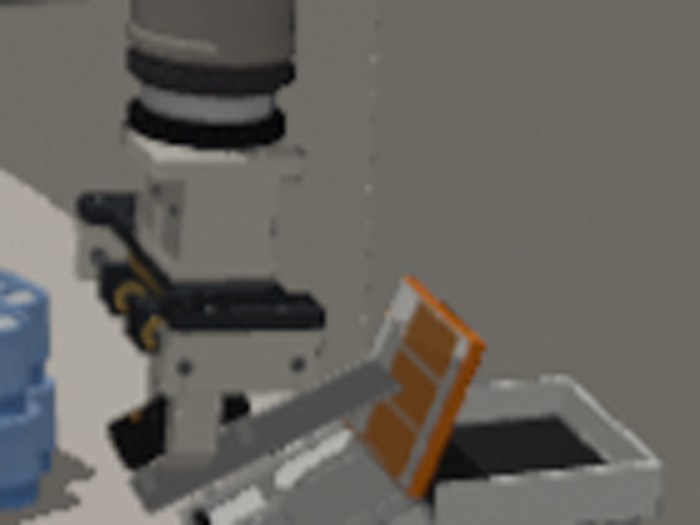

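```bash
python3 -m jog '[1,0,0,0,0, 1,0,0,0,0, 1,0,0,0,0, 1,0,0,0,0]'; python3 -c "
from h import *
tcp()
snap('side','s18');crop('s18',250,100,390,205,5,'c20')"
```

```text
time: 13.5
tool_pos: [624.3, 33.6, 177.1]
tcp_rot: [-3.136, -0.072, 2.963]
contact_force: [-0.6, -0.5, -1.6]
grip_width: 19.8
t 13.5 tcpS [-110.     0.9  177.1] tipS [ -7.7   0.7 136.6] rot [-179.68   -4.15  169.79] F [-0.6 -0.5 -1.6] M [ 0.05  0.01 -0.02] w 19.8
```

View pics/c20.png

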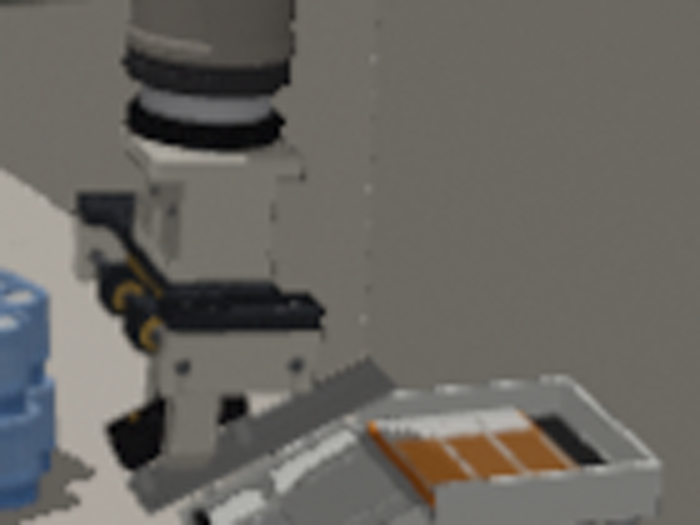

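```bash
cat > car.py <<'E'
from h import *
import sys
def car(out):
    W,im=cloud(out); v,u=np.mgrid[0:420,0:560]
    q=W-Rg; X=q@ex; Y=q@ey; Z=W[...,2]; I=im.astype(int)
    m=(X>-10)&(X<125)&(abs(Y)<55)&(Z>120)&(Z<160)
    for a in range(-8,116,8):
        k=m&(X>=a)&(X<a+8)&(abs(Y)<25)
        if k.sum()>3: print(a+4,k.sum(),np.median(Z[k]).round(1),np.median(I[k],0).astype(int))
car(sys.argv[1])
E
python3 car.py s18
```

```text
-4 36 137.0 [83 78 77]
4 28 139.4 [97 58 35]
12 26 141.2 [120  74  29]
20 23 140.8 [121  74  28]
28 23 141.0 [136  96  58]
36 23 141.2 [137 104  77]
44 26 140.8 [132  85  40]
52 25 141.1 [135  92  54]
60 23 140.8 [148 122 100]
68 27 141.0 [132  85  41]
76 21 141.2 [132  85  41]
84 17 140.2 [139 102  71]
100 15 131.4 [32 32 33]
108 17 131.5 [33 32 32]
116 78 141.6 [112 112 109]
```

```bash
python3 -m jog '[1,0,0,-15,0, 1,10,0,-15,0, 1,40,0,0,0, 1,45,0,0,0, 1,45,0,0,0]'; python3 -m jog '[1,45,0,0,0,1,0,0,0,0]'; python3 -c "
from h import *
to(474,-197,178,185)
snap('side','s19');crop('s19',250,130,390,235,5,'c21');snap('top','t19');crop('t19',235,95,315,215,5,'c22')"; python3 car.py s19; python3 car.py t19
```

```text
time: 14.05
tool_pos: [487.2, 57.8, 218.1]
tcp_rot: [-3.136, -0.07, 2.961]
contact_force: [-0.1, 0.4, -1.5]
grip_width: 19.7
time: 14.25
tool_pos: [434.4, 67.3, 222.4]
tcp_rot: [-3.136, -0.073, 2.963]
contact_force: [0.5, 0.2, -1.4]
grip_width: 20.1
shift [ -89.  -252.8   39.4] toolturn -15.2 n50=5.4 | pos [434.4  67.3 222.4] rot [-179.69   -4.19  169.75] F [ 0.5  0.2 -1.4] w 20.1 t 14.25
-4 38 137.1 [133 130 127]
4 27 139.1 [138  95  57]
12 26 140.7 [131  85  44]
20 27 140.5 [131  84  40]
28 21 141.1 [136  98  64]
36 26 140.5 [137 105  77]
44 23 140.8 [131  84  40]
52 24 141.4 [131  84  41]
60 20 140.7 [144 120  98]
68 27 140.5 [131  84  40]
76 24 140.6 [131  84  40]
84 15 140.1 [138 101  72]
100 15 131.3 [32 32 32]
108 20 131.2 [32 31 31]
116 78 142.0 [111 111 108]
-4 66 136.7 [158 159 157]
4 58 139.7 [105  79  80]
12 57 142.5 [116  76  28]
20 53 143.3 [116  72  27]
28 52 142.6 [115  71  24]
36 53 142.5 [124  94  63]
44 51 142.6 [115  72  27]
52 49 142.3 [116  72  26]
60 51 141.5 [123  90  58]
68 55 141.6 [115  72  25]
76 52 142.0 [116  72  27]
84 55 142.0 [115  70  25]
92 25 134.9 [72 32 18]
100 51 132.8 [20 22 23]
108 49 132.6 [25 24 25]
116 87 135.8 [76 78 76]
```

View pics/c21.png

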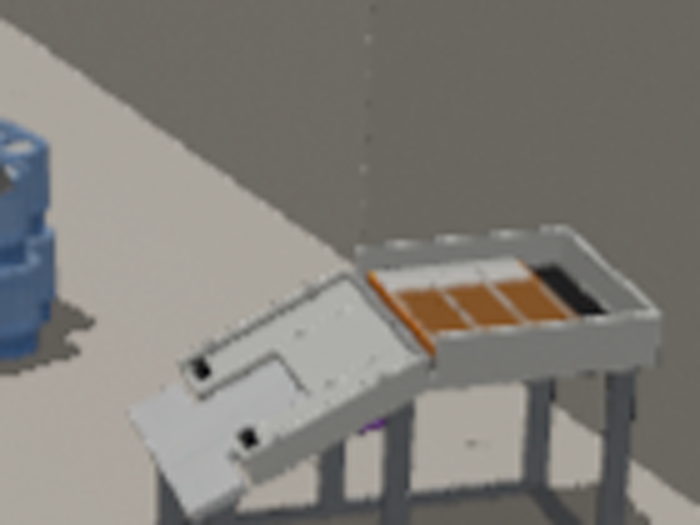

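View pics/c22.png

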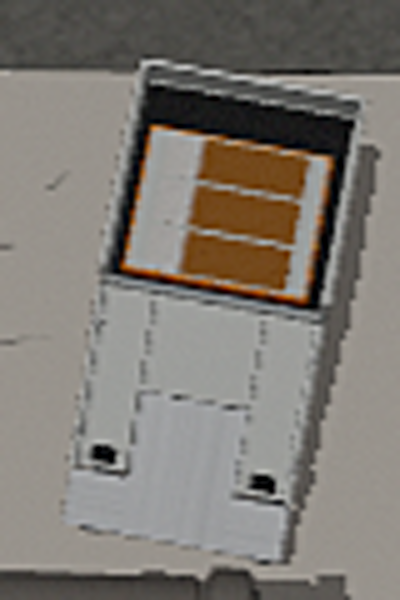

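```bash
python3 -c "
from h import *
for o in ('s19','t19'):
    W,im=cloud(o); I=im.astype(int); q=W-Rg; X=q@ex;Y=q@ey;Z=W[...,2]
    m=(X>-2)&(X<98)&(abs(Y)<57)&(Z>137)&(Z<146)&((I[...,0]-I[...,2]>35)|((I.min(-1)>95)&(X>12)&(X<85)&(abs(Y)<48)))
    P=np.c_[X[m],Y[m]].astype(np.float32); print(o,m.sum(),cv2.minAreaRect(P))
    k=m&(X>10)&(X<84)&(abs(Y)<45); A=np.c_[X[k]-48,Y[k],np.ones(k.sum())]; s=np.linalg.lstsq(A,Z[k],rcond=None)[0]; print(s, np.degrees(np.hypot(*s[:2])))
# corners in the top picture, z=140
for u,v in ((150,123),(333,155),(308,303),(120,270)): print(S(px('t19',235+u/5,95+v/5,z=140)))
for u,v in ((148,82),(358,120),(318,305),(110,272)): print('floor',S(px('t19',235+u/5,95+v/5,z=131)))
"
```

```text
s19 409 ((43.20558166503906, 2.757556915283203), (86.81957244873047, 92.17952728271484), 3.3440020084381104)
[-1.81578945e-04 -4.99059417e-03  1.40845886e+02] 0.28612918581297336
t19 976 ((47.86647415161133, 1.11553955078125), (99.7570571899414, 86.81253814697266), 89.75048065185547)
[-1.13381462e-02  2.74329200e-04  1.41907315e+02] 0.6498180446650121
[ 90.7  49.4 140. ]
[ 91.  -50.9 140. ]
[  6.4 -51.9 140. ]
[  6.   49.8 140. ]
floor [117.4  55.6 131. ]
floor [117.  -60.8 131. ]
floor [  9.3 -57.3 131. ]
floor [  7.   55.6 131. ]
```

```bash
python3 -m jog '[1,-10,-40,0,-7.6, 1,-10,-40,0,-7.6, 1,0,-40,0,0, 1,0,-40,0,0, 1,0,-40,0,0]'; python3 -c "
from h import *
to(484.7,-223.7,120,185)"
```

```text
time: 14.85
tool_pos: [469.7, -139.3, 223.2]
tcp_rot: [3.131, -0.054, -3.037]
contact_force: [0.1, -0.0, -2.5]
grip_width: 19.7
shift [-11.7 -86.6 101.8] toolturn 1.0 n50=2.7 | pos [ 469.7 -139.3  223.2] rot [ 179.37   -3.09 -174.02] F [ 0.1 -0.  -2.5] w 19.7 t 14.85
```

```bash
python3 -m jog '[1,-4,-29,20,1, 1,-4,-29,30,0, 1,-4,-28,30,0, 1,0,0,20,0, 1,0,0,0,0]'; python3 -c "
from h import *
to(484.7,-223.7,60,185)
snap('side','s20');crop('s20',200,210,360,330,5,'c23')"
```

```text
time: 15.35
tool_pos: [491.4, -239.4, 119.6]
tcp_rot: [3.14, -0.044, -3.065]
contact_force: [-0.3, 0.8, -1.8]
grip_width: 19.6
shift [ 2.9 16.1 59.8] toolturn -0.6 n50=1.2 | pos [ 491.4 -239.4  119.6] rot [ 179.92   -2.5  -175.6 ] F [-0.3  0.8 -1.8] w 19.6 t 15.35
```

View pics/c23.png

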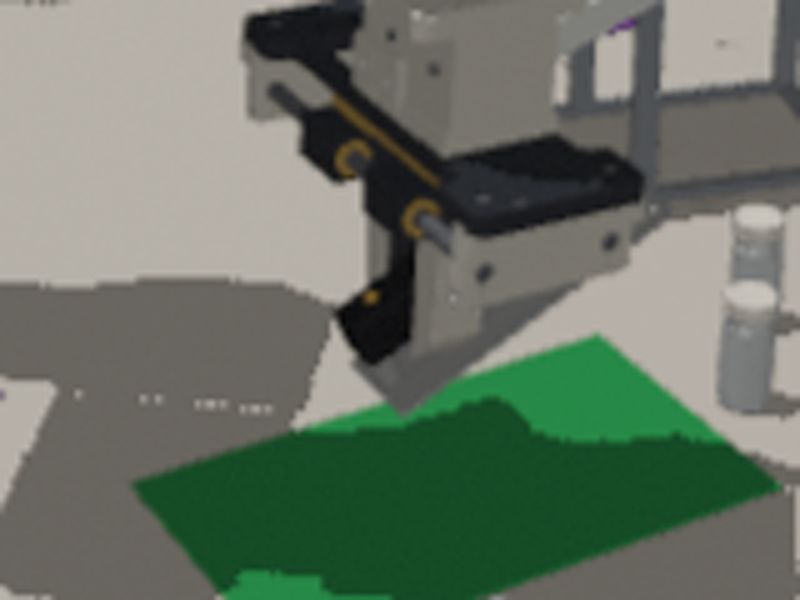

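```bash
python3 -m jog '[1,2,8,20,0, 1,1,8,20,0, 1,0,0,17,0, 1,0,0,0,0]'; python3 -c "
from h import *
to(484.7,-223.7,50,185)"
```

```text
time: 15.8
tool_pos: [491.5, -226.2, 68.7]
tcp_rot: [-3.133, -0.031, -3.063]
contact_force: [-0.7, -1.1, -2.7]
grip_width: 20.1
shift [ 6.   3.2 18.9] toolturn -0.5 n50=0.4 | pos [ 491.5 -226.2   68.7] rot [-179.53   -1.79 -175.51] F [-0.7 -1.1 -2.7] w 20.1 t 15.8
```

```bash
python3 -m jog '[1,3,2,8,0, 1,3,1,6,0, 1,0,0,4,0, 1,0,0,0,0]'; python3 -c "
from h import *
to(484.7,-223.7,50,185)"; python3 -m jog '[1,0,0,4,0, 1,0,0,3,0, 1,0,0,0,0]'; python3 -c "
from h import *
to(484.7,-223.7,39,185)
snap('side','s21');crop('s21',200,210,360,330,5,'c24')"
```

```text
time: 16.2
tool_pos: [487.4, -224.8, 54.1]
tcp_rot: [-3.128, -0.025, -3.062]
contact_force: [0.8, 0.6, -2.1]
grip_width: 20.0
shift [2.5 1.4 4.2] toolturn -0.4 n50=0.1 | pos [ 487.4 -224.8   54.1] rot [-179.25   -1.42 -175.44] F [ 0.8  0.6 -2.1] w 20.0 t 16.2
time: 16.5
tool_pos: [488.3, -225.4, 48.7]
tcp_rot: [-3.127, -0.022, -3.063]
contact_force: [-0.9, 1.0, 1.1]
grip_width: 20.0
shift [3.2 2.1 9.7] toolturn -0.5 n50=0.2 | pos [ 488.3 -225.4   48.7] rot [-179.17   -1.27 -175.47] F [-0.9  1.   1.1] w 20.0 t 16.5
```

View pics/c24.png

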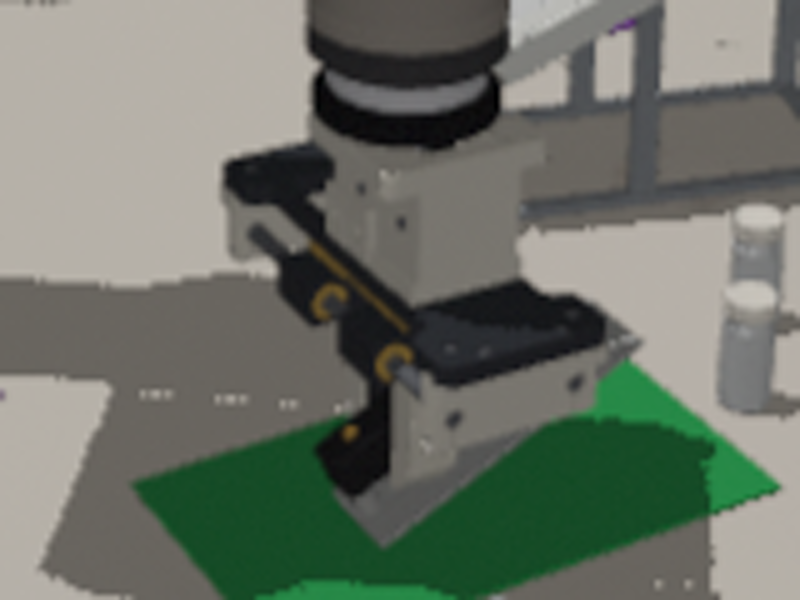

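Rear edge has met the mat (near rear corner at crop (385,545)), tip still up. I press on to level it.

```bash
python3 -m jog '[1,0,0,3,0, 1,0,0,3,0, 1,0,0,3,0, 1,0,0,2,0, 1,0,0,0,0]'; python3 -c "
from h import *
to(484.7,-223.7,39,185)
snap('side','s22');crop('s22',200,210,360,330,5,'c25')"
```

```text
time: 17.05
tool_pos: [494.0, -224.9, 44.7]
tcp_rot: [-3.123, -0.008, -3.064]
contact_force: [-0.5, 0.3, -1.1]
grip_width: 20.0
shift [9.1 2.  5.8] toolturn -0.6 n50=0.2 | pos [ 494.  -224.9   44.7] rot [-178.96   -0.47 -175.58] F [-0.5  0.3 -1.1] w 20.0 t 17.05
```

View pics/c25.png

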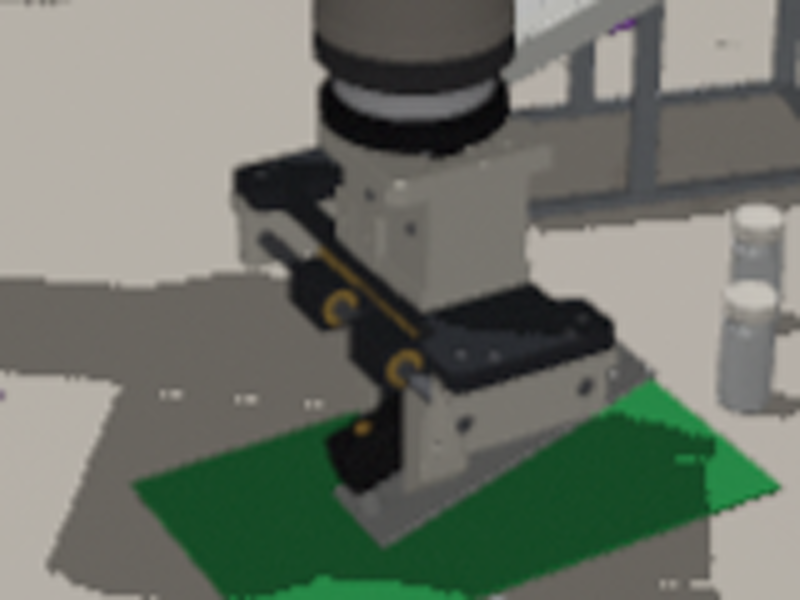

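```bash
python3 -m jog '[1,0,0,3,0, 1,0,0,3,0, 1,0,0,3,0, 1,0,0,0,0]'; python3 -c "
from h import *
to(484.7,-223.7,39,185)
snap('side','s23');crop('s23',200,210,360,330,5,'c26')"
```

```text
time: 17.5
tool_pos: [499.3, -224.9, 40.0]
tcp_rot: [-3.12, 0.004, -3.067]
contact_force: [-1.4, 0.0, -0.2]
grip_width: 20.1
shift [14.5  2.3  0.9] toolturn -0.7 n50=0.3 | pos [ 499.3 -224.9   40. ] rot [-178.78    0.25 -175.73] F [-1.4  0.  -0.2] w 20.1 t 17.5
```

View pics/c26.png

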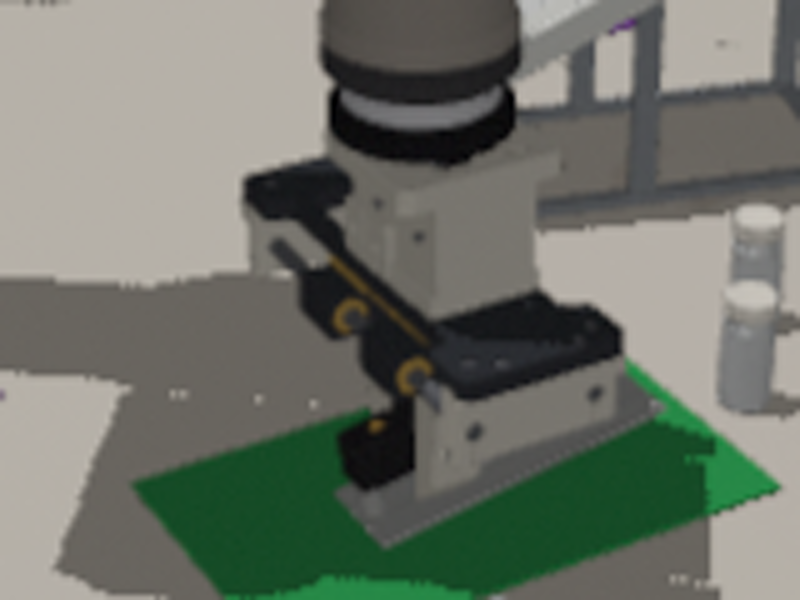

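```bash
python3 -m jog '[1,0,0,3,0, 1,0,0,2,0]'; python3 -m jog '[0,0,0,0,0, 0,0,0,0,0, 0,0,0,0,0, 0,0,0,0,0, 0,0,0,0,0]'; python3 -m jog '[0,0,0,0,0, 0,0,0,0,0, 0,0,0,0,0]'; python3 -c "
from h import *
to(484.7,-223.7,100,185)
snap('side','s24');crop('s24',200,210,360,330,5,'c27')"
```

```text
time: 17.75
tool_pos: [502.0, -225.3, 36.8]
tcp_rot: [-3.119, 0.011, -3.069]
contact_force: [2.0, 5.2, 9.5]
grip_width: 20.2
time: 18.25
tool_pos: [502.0, -226.3, 35.8]
tcp_rot: [-3.118, 0.011, -3.069]
contact_force: [-0.7, 0.6, -0.0]
grip_width: 55.3
time: 18.55
tool_pos: [501.8, -226.4, 35.5]
tcp_rot: [-3.118, 0.01, -3.069]
contact_force: [0.2, 0.6, 0.4]
grip_width: 79.0
shift [ 16.2   2.4 -64.7] toolturn -0.9 n50=1.3 | pos [ 501.8 -226.4   35.5] rot [-178.64    0.59 -175.86] F [0.2 0.6 0.4] w 79.0 t 18.55
```

View pics/c27.png

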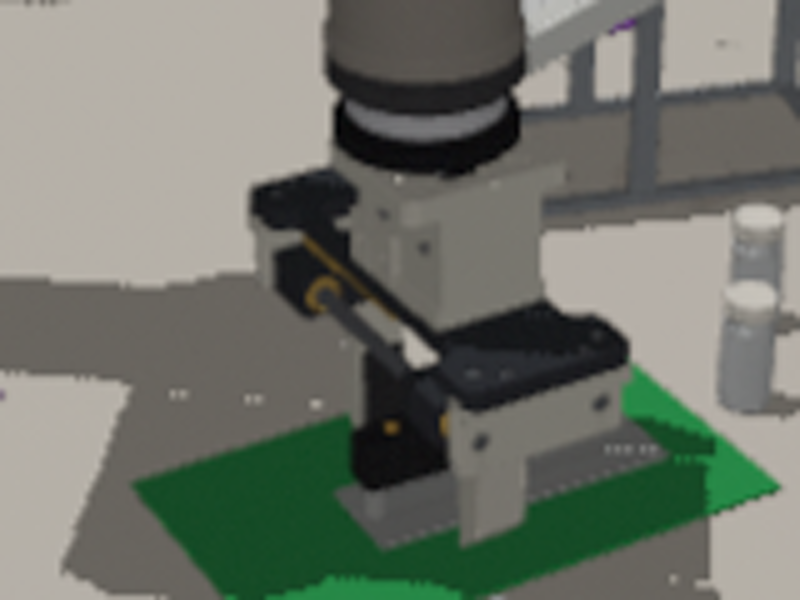

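Lifter lies flat, fingers clear. Now retreat straight up and check from above.

```bash
python3 -m jog '[0,0,0,-15,0, 0,0,0,-25,0, 0,0,0,-45,0, 0,0,0,-45,0, 0,0,0,-45,0]'; python3 -m jog '[0,30,-40,0,0, 0,30,-40,0,0, 0,30,-40,0,0, 0,20,-40,0,0, 0,0,0,0,0]';python3 -c "
from h import *
to(484.7,-223.7,100,185)
snap('side','s25');snap('top','t25');crop('t25',230,95,410,300,3.5,'c28') if 0 else None
im=cv2.imread('pics/t25.png')[95:300,230:410]; cv2.imwrite('pics/c28.png',cv2.resize(im,None,fx=2.9,fy=2.9,interpolation=2))"; python3 car.py t25
```

```text
time: 19.1
tool_pos: [496.5, -220.5, 209.1]
tcp_rot: [-3.128, -0.003, -3.07]
contact_force: [1.6, -0.9, -0.3]
grip_width: 91.5
time: 19.6
tool_pos: [399.8, -393.9, 221.9]
tcp_rot: [-3.114, 0.011, -3.062]
contact_force: [0.2, 0.0, -0.6]
grip_width: 91.4
shift [-96.8 166.3 118.3] toolturn -0.4 n50=4.5 | pos [ 399.8 -393.9  221.9] rot [-178.4     0.63 -175.45] F [ 0.2  0.  -0.6] w 91.4 t 19.6
-4 67 136.4 [161 162 159]
4 55 139.3 [102  74  38]
12 57 142.6 [121  80  34]
20 51 142.1 [118  74  27]
28 52 142.0 [118  73  25]
36 55 142.2 [129  97  68]
44 55 142.2 [118  73  27]
52 49 141.3 [118  73  27]
60 54 142.1 [122  86  52]
68 54 142.6 [118  73  26]
76 54 142.0 [118  74  29]
84 45 142.2 [118  72  26]
92 31 138.4 [136  73  28]
100 52 132.5 [22 23 24]
108 53 132.4 [26 25 25]
116 81 135.9 [79 80 79]
```

View pics/c28.png

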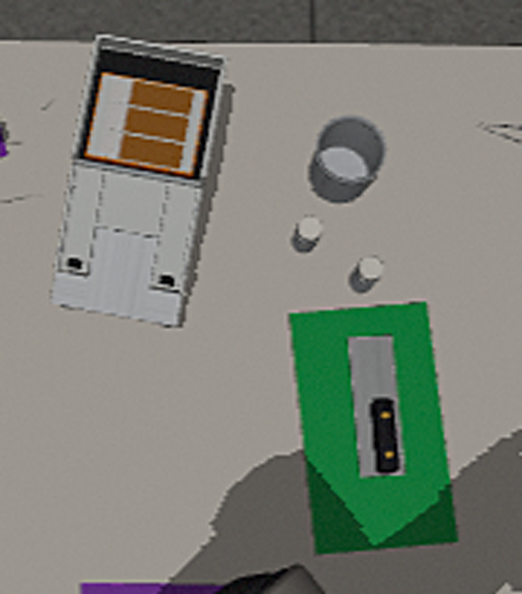

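View pics/s25.png

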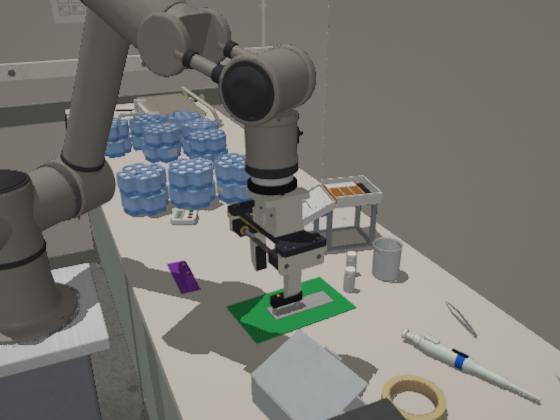

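```bash
python3 -m jog '[0,0,0,0,0, 0,0,0,0,0]'; python3 -c "
from h import *
c=[px('t25',230+a/2.9,95+b/2.9,z=5.5)[:2] for a,b in ((348,338),(392,337),(360,476),(405,474))]
print('origin',np.mean(c,0),'mat',px('t25',230+372/2.9,95+428/2.9,z=3)[:2])
print([px('t25',230+a/2.9,95+b/2.9)[2].round(1) for a,b in ((370,345),(372,365),(374,385),(367,465),(420,400))])
st()
from plant import close_job; close_job()"
```

```text
time: 19.9
tool_pos: [402.3, -387.7, 221.1]
tcp_rot: [-3.118, 0.011, -3.058]
contact_force: [0.1, -0.0, -0.0]
grip_width: 91.7
origin [ 538.2330934  -225.83528776] mat [ 516.28353901 -221.46192495]
[np.float64(5.2), np.float64(8.2), np.float64(8.4), np.float64(9.1), np.float64(4.5)]
{'time': 19.9, 'joint_positions': [-0.902, 0.416, 1.499, -0.004, 1.201, -2.555], 'tool_pos': [402.323, -387.66, 221.149], 'tcp_rot': [-3.118, 0.011, -3.058], 'contact_force': [0.083, -0.027, -0.05], 'grip_width': 91.683}
the job is handed in; nothing more can be done
```

I took the black-handled lifter and pressed its tip on the apron so that it swung up in the grip to about the slope angle. I then slid the blade about 27–29 mm under the carrier and levered it over the ridge. It fell into the tray by itself, so no push with the blade was needed. I laid the lifter back flat on the mat, let go, backed away and handed the job in at 19.9 s.

What the last checks showed:
- **Carrier:** it lies slides up, with a fitted tilt of 0.3–0.65° (measured just after it fell). Its centre is about 13.5 mm to the ridge side of the tray's middle and about 1 mm across. The final top view showed the same height profile. The two cameras disagree by 1–1.5 mm in height, which is within their calibration.
- **Lifter:** its middle is about 20 mm from the middle of the mat. It looks flat. Spot depths on its sheet read 5–9 mm for a top that should be at 5.5 mm; I put this down to camera noise and offset, but did not check it further.
- **Other things:** the vials, beaker and timer look unmoved in the pictures. I did not re-measure them.
- **Robot:** the gripper is open and clear of everything, and the contact force reads about 0 N.

I judged the two lifting steps from pictures and geometry only; the interface does not confirm them.

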